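# Fill the colander and hold the rinse arm over it

### The job

Lift the small metal tray by its wooden bar and tip it so that all four cherry tomatoes slide out into the white colander, then set the empty tray back down upright on the bare counter and let go of it. Next squeeze the orange lock button on the blue head of the telescoping rinse arm, draw the arm out until its blue pointer lines up with the red index on the scale, and hold it there: the arm springs back, so your program finishes while still gripping the head. Leave the other things on the counter where they stand.

Things in the scene. Friction and masses are not known exactly. Their poses are not given: they have to be found in the camera images.
- station: Fixed rinse station. Grey base plate 200 x 520 x 8 mm, y -250 to +270 mm in its frame; origin on the counter below the blue head when the arm is fully in. A white column (50 x 70 mm at y = +225) carries a white 34 mm square sleeve from y = +30 to +270, top 182 mm above the counter. The arm slides out of it, level, along the station's -y. Black ticks every 10 mm on the sleeve's top.
- spout (a joint): How far the rinse arm is drawn out along the station's -y axis, m: 0 fully in (start), at most 0.20. Locked when in (3 mm of play). Once unlocked it slides out against a spring of about 2.5 N (in) to 4 N (far out), which pulls it back when let go. The lock no longer acts on it once it is 15 mm out.
- head (a point): Centre of the blue head at the arm's end: a block 36 mm (station x) x 46 mm (station y) x 50 mm high, centre 165 mm and top 190 mm above the counter. A steel nozzle of 28 mm diameter hangs 22 mm below it. The space on both x sides is free. Axes as the station's.
- lock_face (a point): Middle of the outer face of the orange lock button (24 x 24 mm) on the head's +x side (station frame), standing out 9 mm from the head, 170 mm above the counter; so head and button are 45 mm wide together, 37 mm when squeezed. The button moves with the arm.
- lock (a joint): Travel of the orange lock button towards the head's middle (station -x), m: 0 out, 0.008 fully pressed; a spring returns it. It frees the arm from about 0.004; takes about 3 N to start and 8 N to press fully. Pinching the head between the button and the opposite face presses it.
- pointer (a point): Tip of the arm's blue pointer above the sleeve, on the black ticks; it moves with the arm. At the start it stands at y = +235 mm in the station frame, 185 mm above the counter.
- index (a point): The red index plate beside the scale, 3 mm thick, at 189 mm above the counter; fixed during the job. The arm is right when pointer and index are level with each other along the station's y axis. It lies 120 to 170 mm from the pointer's starting point towards the station's -y.
- colander: White colander (holed bowl), fixed on the station; origin at the middle of its underside, 8 mm above the counter, axes as the station's. Outer rim radius 82 mm, rim 66 mm above the origin, wall 4 mm, inner floor 5 mm above the origin. It stands on the arm's line, 120 to 170 mm beyond the head's start (-y): the head is over its middle when the pointer is at the index.
- tray: Loose aluminium tray, 0.22 to 0.37 kg, x from -87 to +72 mm, 114 mm wide (y); origin on its underside below the carrying bar, where it about balances. Walls 32 mm high at both sides and the +x end; the -x end is the open mouth, floor turned up 10 degrees over its last 37 mm, edge 11 mm above the underside. Tomatoes roll out when the mouth is tipped down over about 20 degrees; 35 empties it.
- bar (a point): Middle of the tray's dark wooden carrying bar, along the tray's y axis over the tray: 12 mm thick (tray x), 18 mm high, 114 mm long, centre 85 mm above the tray's underside, on flat end posts. Free below it down to the tomatoes (tops 34 mm above the underside).
- tomato0: Cherry tomato, a firm red ball of 30 mm diameter, 13 to 22 g, origin at its centre; starts in the tray.
- tomato1: Cherry tomato, a firm red ball of 30 mm diameter, 13 to 22 g, origin at its centre; starts in the tray.
- tomato2: Cherry tomato, a firm red ball of 30 mm diameter, 13 to 22 g, origin at its centre; starts in the tray.
- tomato3: Cherry tomato, a firm red ball of 30 mm diameter, 13 to 22 g, origin at its centre; starts in the tray.
- spray: Bystander: white spray bottle with black trigger head, 68 mm wide, 180 mm high; origin under its foot.
- mug: Bystander: blue mug, 80 mm across, 90 mm high; origin under its foot.
- jar: Bystander: amber jar with steel cap, 72 mm across, 110 mm high; origin under its foot.
- mill: Bystander: dark wooden pepper mill, 52 mm across, 140 mm high; origin under its foot.
- shaker: Bystander: white salt shaker, 42 mm across, 78 mm high; origin under its foot.
- brush: Bystander: brush lying on the counter to the right of the tray; origin under its middle.
Things that resemble listed ones, but are neither listed nor needed, are in the scene too. What is shaped like the tray but green, purple or yellow is not meant.

How it is judged:
By the outcome, as a careful person would: the job done as asked, in the order asked, and still so for the second after the job is handed in, while the arm keeps its last pose, push and grip.
It also fails if it takes over 58 s, if anything falls off the work surface, if the arm or the gripper's body presses on something with over 40 N, if the wrist force passes 120 N, or if a joint passes its speed limit or range.

### The arm

A 6-joint arm with a two-finger parallel gripper is mounted at the origin on the work surface. World frame = base frame: x ahead of the robot, y to its left, z up, the work surface at z = 0. Lengths are in m, angles in degrees, forces in N, time in s.
With the tool pointing down it reaches from about 0.4 to 0.825 m from the base axis. Payload 7 kg.
Tool frame: the origin (TCP) lies where the fingers leave the gripper's body, on its centre line; the fingertips stand 66 mm ahead of it and the grasp point (between the pads) lies 47 mm ahead of it; z points along the fingers, y is the direction in which the jaws open and shut (so a half turn about z gives the same grasp; the last joint's range is limited). The gripper opens to 88 mm and grips with 3 to 60 N. Pads are 19 mm wide; open, the fingers measure 130 mm over their backs; the gripper's body (78 mm by 193 mm) begins 47 mm behind the grasp point.
Start: joints at [91.736, 20.546, 0.682, 0, -70.136, -16.507], TCP at [0.172, 0.653, 0.292] pointing down, gripper open.
Joint ranges: [-176.03, 176.03], [-82.01, 121.73], [-58.28, 71.71], [-173.87, 95.51], [-174.79, -0.11], [-173.66, 173.66]. Speed limits (degrees/s): [136.94, 136.94, 172.46, 180, 180, 180].

### API

Orientations are given as [roll, pitch, yaw] about the fixed x, y, z axes, in that order (R = Rz(yaw) Ry(pitch) Rx(roll)).
In Python, from plant import get_obs, snapshot, close_job gives the robot as it stands.
- The arm moves only by the tool play_rows, never from a script. Its argument "series" is a list of rows, each a list of 5 numbers: the opening in per cent of the stroke, from 0 (shut) to 100 (fully open), then the shift along the tool's x, y, z in m, then the turn about the tool's z in degrees. In form: [[jaw, dx, dy, dz, spin], ...]. A call has 1 to 10 rows; each row is the pose to reach, as a shift and turn from the pose commanded when the call began, along the tool's axes at that moment; what a row does not reach only later rows make up. A row lasts 1/10 s, in which the tool goes at most 50 mm and 8.59 degrees, less where a joint would pass 70% of its speed; a pose out of reach is approached as far as the arm can. A call with a gripper value outside its range is refused whole. The fingers move at their own pace and stop on an object; the grip force is fixed at half the most. Time passes only in rows, so rows that repeat a pose let the fingers close. It gives the time, the measured TCP pose, the force and the opening at its end, in the units of the state.
- get_obs(): the state, without advancing time (a new reading comes with each control period).
- snapshot(name): name is "scene" or "top" or "wrist"; returns a dict with "frame" (384x512x3 uint8, red, green, blue), "z_map" (384x512 float32, m along the optical axis (not along the pixel's ray), 0 where there is no reading), "mtx" (3x3 intrinsics, pixels), "D" ([k1, k2, p1, p2, k3] as OpenCV has them; the pictures are not rectified), "camera_from_world" (4x4, takes a point from world to camera coordinates); the wrist camera has in their place "tool_from_camera" (4x4, takes a point from camera to tool coordinates, whose origin is the TCP and whose axes are the flange's). Camera axes: x right, y up, looking along -z (the intrinsics and any distortion apply to the point x, -y, -z); pixel columns grow to the right and rows downward; lengths in m; the calibration is good to about 2 mm. A picture is of the moment at which its call begins: read the wrist's pose just before it.
- close_job(): hands the job in, once; it reports no verdict.
The state is a dict: "clock": time; "joint_pos": joint angles; "qvel": joint speeds; "tau": joint torques, N m; "tool_pos": TCP position; "orientation": TCP orientation; "force": force on the tool from outside, world axes, zero at the start; "moment": the same for the moment, N m; "opening": finger opening in m.
Only numpy, scipy, OpenCV 4.12 (cv2) and the standard library are available. Lean on these libraries where they do the work, as an engineer would, in place of code of your own. Each camera call takes 0.05 s, during which the arm holds its last target.

## Working session

There is one attempt and no reset: what is moved stays moved. The work goes in short steps, Python scripts to look and compute and a tool call to move; the robot and the scene stay as the last step left them, time stands still between calls to the robot, and variables do not carry over. Pictures are saved under pics/ and viewed, and the job is handed in when it is done.

Besides the shell and the picture viewer there is one more tool, called after "Emit:" in YAML: its name, and indented under it one key for each argument. play_rows: Moves the arm, as the interface text tells. Its arguments: {"type":"object","properties":{"series":{"type":"array"}},"required":["series"]}

```bash
ls; mkdir -p pics; python3 - <<'E'
from plant import get_obs, snapshot
import cv2,pickle
o=get_obs();print(o)
for n in ["scene","top","wrist"]:
    s=snapshot(n);pickle.dump(s,open(f"pics/{n}0.pkl","wb"))
    cv2.imwrite(f"pics/{n}0.png",cv2.resize(s["frame"][:,:,::-1],(768,576)))
    print(n,s["mtx"].tolist(),s["D"],[s[k].tolist() for k in s if "from" in k])
E
```

```text
pics
{'clock': 0.0, 'joint_pos': array([ 9.17366849e+01,  2.05923059e+01,  6.32352299e-01, -2.19218901e-02,
       -7.01348427e+01, -1.65092337e+01]), 'qvel': array([-0.03128633, -0.07894808, -0.01551672,  0.03319628, -0.00828815,
        0.02705696]), 'tau': array([ 1.19692344e-03, -5.82726717e+01,  2.93046874e+01,  6.99694365e+00,
        6.94389077e-03, -1.56068609e-04]), 'tool_pos': array([0.17199736, 0.65231478, 0.2911963 ]), 'orientation': array([ 1.79903255e+02, -7.18299027e-03, -1.47800090e+01]), 'force': array([-0.6621406 ,  0.83727647,  0.90809058]), 'moment': array([ 0.01718425, -0.00709356,  0.04597435]), 'opening': 0.0876119896529709}
scene [[449.84567091568516, 0.0, 258.6208673015133], [0.0, 449.84567091568516, 196.1670124975035], [0.0, 0.0, 1.0]] [-0.02086327  0.          0.          0.          0.        ] [[[0.31780608949507455, 0.9481555447578385, 0.0005936537838407306, -0.08082959553194997], [-0.6769935705476376, 0.22647861806784708, 0.700276474683563, 0.29633957216617757], [0.6638365724461175, -0.2229540277793712, 0.7138714916425404, -2.073174315814797], [0.0, 0.0
[... 247 characters left out ...]
286527606, -0.08672047077236696], [0.9973076495313017, -0.026653475682140496, 0.06831576992475163, -0.5472100285294174], [-0.06796236073678168, 0.013948366306288583, 0.9975903771591166, -1.693770455770633], [0.0, 0.0, 0.0, 1.0]]]
wrist [[273.5712932812456, 0.0, 258.34874085863925], [0.0, 273.5712932812456, 194.12605436834977], [0.0, 0.0, 1.0]] [-0.01537493  0.          0.          0.          0.        ] [[[0.0005016108374162315, 0.9539513975519219, 0.2999607965973267, 0.08174617285454738], [0.9999997300746529, -0.0006395545207887066, 0.00036169135476646754, 0.0004665981293736632], [0.0005368772568852154, 0.29996053420200114, -0.9539514608637386, -0.09292172574174806], [0.0, 0.0, 0.0, 1.0]]]
```

View pics/scene0.png

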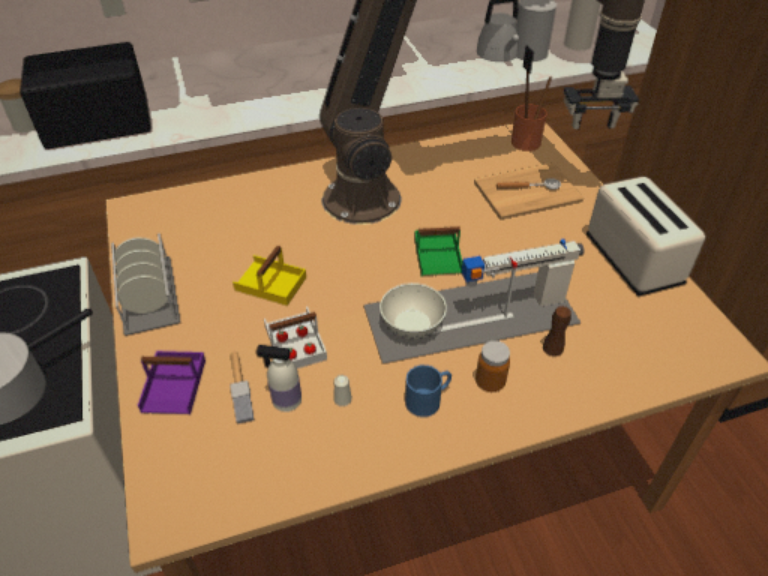

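View pics/top0.png

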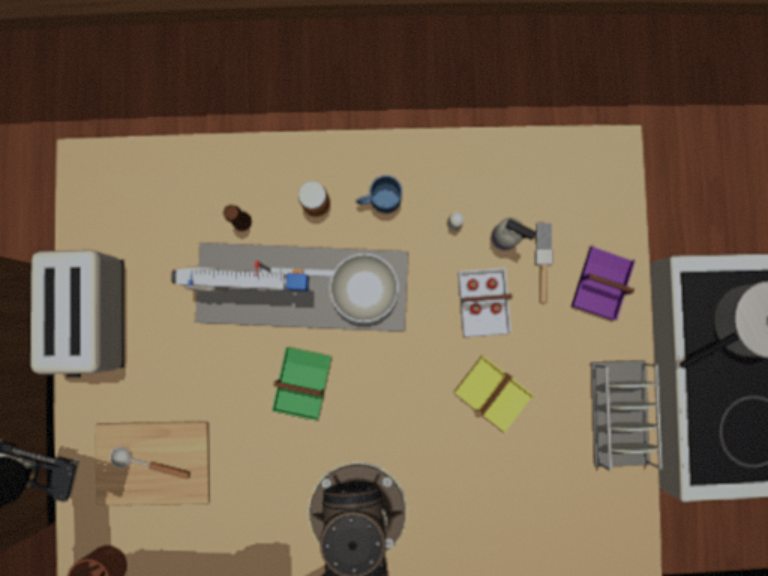

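View pics/wrist0.png

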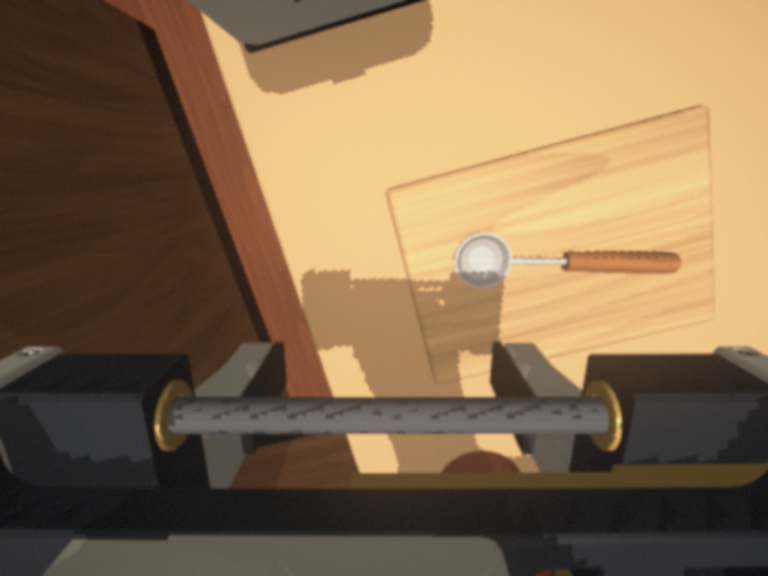

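```bash
cat > h.py <<'E'
import numpy as np,cv2,pickle
from scipy.spatial.transform import Rotation as Ro
def load(n): return pickle.load(open(f"pics/{n}.pkl","rb"))
def wc(s,obs=None):
    if "camera_from_world" in s: return np.linalg.inv(s["camera_from_world"])
    T=np.eye(4);T[:3,:3]=Ro.from_euler("xyz",obs["orientation"],degrees=True).as_matrix();T[:3,3]=obs["tool_pos"]
    return T@s["tool_from_camera"]
def rays(s,uv):
    p=cv2.undistortPoints(np.asarray(uv,float).reshape(-1,1,2),s["mtx"],s["D"]).reshape(-1,2)
    return np.c_[p[:,0],-p[:,1],-np.ones(len(p))]
def onplane(s,uv,z,obs=None):
    T=wc(s,obs);d=rays(s,uv)@T[:3,:3].T;o=T[:3,3]
    return o+d*((z-o[2])/d[:,2])[:,None]
def bydepth(s,uv,obs=None):
    uv=np.asarray(uv).reshape(-1,2);z=s["z_map"][uv[:,1].astype(int),uv[:,0].astype(int)]
    T=wc(s,obs);return (rays(s,uv)*z[:,None])@T[:3,:3].T+T[:3,3]
def mask(s,lo,hi):
    return cv2.inRange(cv2.cvtColor(s["frame"],cv2.COLOR_RGB2HSV),np.array(lo),np.array(hi))
def crop(s,u0,v0,u1,v1,k,name):
    cv2.imwrite(name,cv2.resize(s["frame"][v0:v1,u0:u1,::-1],None,fx=k,fy=k,interpolation=cv2.INTER_CUBIC))
def project(s,P,obs=None):
    T=np.linalg.inv(wc(s,obs));p=np.atleast_2d(P)@T[:3,:3].T+T[:3,3]
    q=np.c_[p[:,0],-p[:,1],-p[:,2]]
    return cv2.projectPoints(q,np.zeros(3),np.zeros(3),s["mtx"],s["D"])[0].reshape(-1,2)
E
python3 - <<'E'
from h import *
t=load("top0");s=load("scene0")
crop(t,110,150,360,230,3.2,"pics/c1.png")
crop(s,160,150,400,250,3.2,"pics/c2.png")
crop(t,295,170,355,235,9,"pics/c3.png")
crop(s,165,190,230,250,9,"pics/c4.png")
# per-pixel world cloud in top
for n,sc in (("top",t),("scene",s)):
    uv=np.stack(np.meshgrid(np.arange(512),np.arange(384)),-1).reshape(-1,2)
    P=bydepth(sc,uv).reshape(384,512,3);np.save(f"pics/P_{n}.npy",P)
P=np.load("pics/P_top.npy")
hsv_red=mask(t,(0,120,60),(8,255,255))|mask(t,(172,120,60),(180,255,255))
for name,m in (("red",hsv_red),("blue",mask(t,(100,150,60),(125,255,255))),("orange",mask(t,(8,190,150),(16,255,255)))):
    n,l,st,c=cv2.connectedComponentsWithStats(m)
    for i in range(1,n):
        if st[i,4]>6 and st[i,4]<2000: print(name,c[i].round(1),st[i,4],np.median(P[l==i],0).round(3))
for u,v in [(300,100),(200,165),(320,190),(245,190)]: print(u,v,P[v,u])
E
```

```text
red [263.3  39.6] 7 [ 1.437 -0.141 -0.751]
red [345.1  41.3] 7 [ 1.419 -0.592 -0.75 ]
red [180.9  49.6] 9 [ 1.392  0.313 -0.75 ]
red [264.3  51.3] 7 [ 1.371 -0.144 -0.75 ]
red [345.2  57.3] 9 [ 1.329 -0.589 -0.752]
red [95.9 65.1] 18 [ 1.32   0.781 -0.751]
red [183.   67.4] 7 [ 1.287  0.301 -0.753]
red [467.   70.9] 7 [ 1.244 -1.273 -0.747]
red [110.8  80.3] 16 [ 1.232  0.696 -0.746]
red [411.3  78.9] 7 [ 1.2   -0.955 -0.751]
red [33.2 83.2] 9 [ 1.229  1.136 -0.745]
red [ 2.9 84.3] 7 [ 1.235  1.306 -0.746]
red [480.   97.4] 9 [ 1.093 -1.335 -0.746]
red [492.   99.4] 7 [ 1.081 -1.412 -0.754]
red [  2.9 108.9] 7 [ 1.093  1.304 -0.747]
red [  8.  122.6] 7 [ 1.014  1.268 -0.748]
red [467.8 132.6] 8 [ 0.893 -1.256 -0.754]
red [  6.  139.9] 8 [ 0.917  1.277 -0.743]
red [  2.1 150.3] 7 [ 0.863  1.303 -0.749]
red [493.4 153. ] 7 [ 0.779 -1.399 -0.759]
red [  3.  156.3] 7 [ 0.831  1.296 -0.754]
red [498.9 159.8] 8 [ 0.739 -1.422 -0.755]
red [  3.2 163.9] 8 [ 0.785  1.298 -0.752]
red [171. 176.] 11 [0.593 0.201 0.194]
red [314.4 189.6] 22 [ 0.546 -0.292  0.03 ]
red [327.3 188.9] 21 [ 0.548 -0.339  0.032]
red [316.5 205.8] 23 [ 0.487 -0.298  0.029]
red [330.1 205.3] 19 [ 0.489 -0.345  0.029]
red [493.3 338.9] 14 [-0.23  -1.337 -0.75 ]
red [507. 343.] 11 [-0.255 -1.417 -0.752]
red [479.7 348.4] 7 [-0.279 -1.259 -0.747]
red [467.7 353.4] 7 [-0.301 -1.194 -0.757]
red [481.  355.2] 9 [-0.317 -1.266 -0.757]
red [463.1 359.1] 7 [-0.331 -1.168 -0.757]
red [493.6 361.6] 7 [-0.354 -1.333 -0.749]
red [ 50.9 376.8] 17 [-0.089  0.655  0.114]
red [ 60.7 374.2] 26 [-0.074  0.625  0.112]
red [485.3 374.9] 7 [-0.423 -1.29  -0.754]
red [ 68.4 379.6] 9 [-0.123  0.62   0.026]
red [ 62.6 381.8] 13 [-0.136  0.652  0.008]
blue [197.6 188.5] 56 [0.547 0.117 0.189]
300 100 [ 0.8936537  -0.2560395  -0.01128646]
200 165 [0.65156873 0.12588768 0.00908659]
320 190 [ 0.54742015 -0.3180176  -0.00131922]
245 190 [ 0.55374334 -0.03887986  0.01403734]
```

View pics/c1.png

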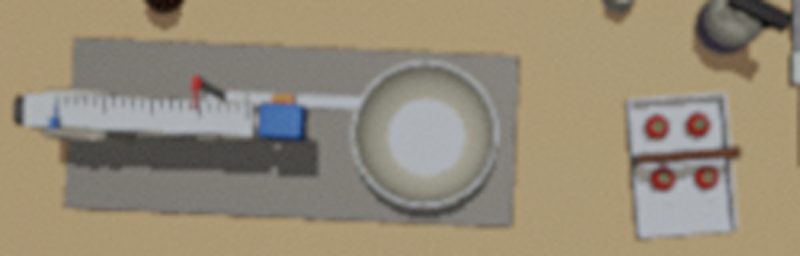

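View pics/c2.png

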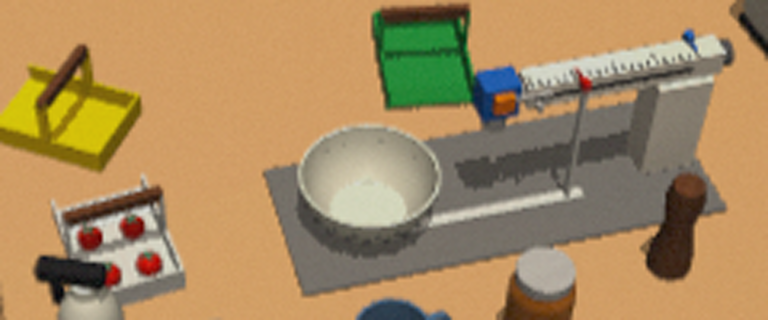

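View pics/c3.png

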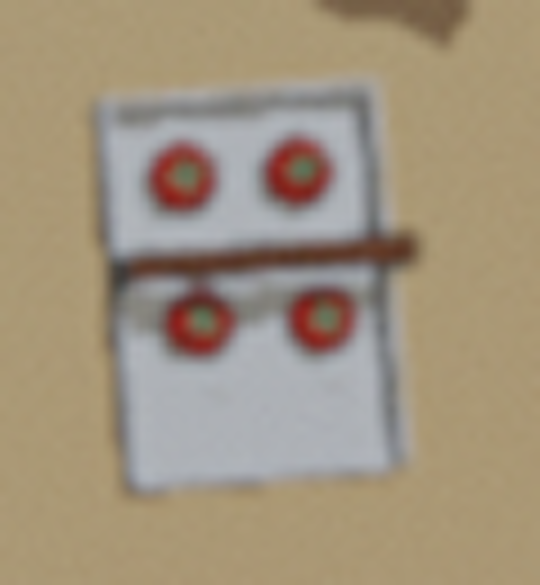

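View pics/c4.png

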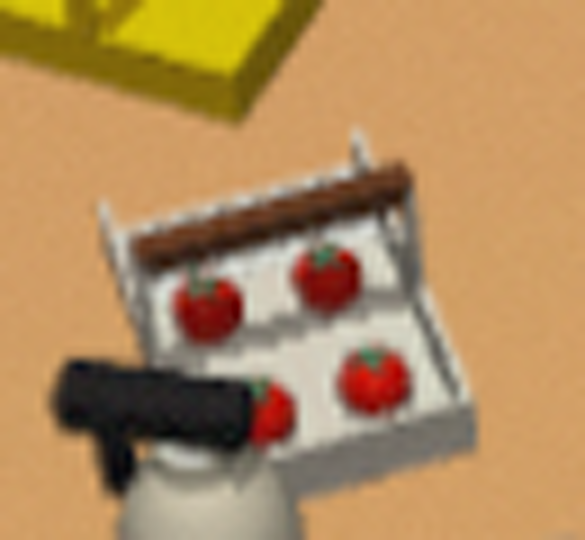

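```bash
python3 - <<'E'
from h import *
t=load("top0");s=load("scene0")
P=np.load("pics/P_top.npy");Q=np.load("pics/P_scene.npy")
# spray cloud
for n,C in (("top",P),("scene",Q)):
    for nm,(x0,x1,y0,y1) in dict(spray=(.56,.8,-.5,-.35)).items():
        for z0,z1 in ((.03,.09),(.09,.13),(.13,.2)):
            q=C[(C[...,0]>x0)&(C[...,0]<x1)&(C[...,1]>y0)&(C[...,1]<y1)&(C[...,2]>z0)&(C[...,2]<z1)]
            if len(q): print(n,nm,z0,len(q),q.min(0).round(3),q.max(0).round(3),np.median(q,0).round(3))
# bar: brown pixels near tray by height
for n,sc,C in (("top",t,P),("scene",s,Q)):
    m=(C[...,0]>.4)&(C[...,0]<.68)&(C[...,1]>-.42)&(C[...,1]<-.2)&(C[...,2]>.075)&(C[...,2]<.105)
    hs=cv2.cvtColor(sc["frame"],cv2.COLOR_RGB2HSV); m&=(hs[...,1]>90)&(hs[...,2]<150)
    v,u=np.nonzero(m);q=C[m];print(n,len(q),q.mean(0).round(4),q.min(0).round(3),q.max(0).round(3))
    top=onplane(sc,np.c_[u,v],.094) ;c=top.mean(0);w=np.linalg.svd(top-c)[2][0];print(c,w, np.ptp((top-c)@w))
    np.save(f"pics/bar_{n}.npy",np.c_[u,v])
# head blue
for n,sc,C in (("top",t,P),("scene",s,Q)):
    m=mask(sc,(100,150,60),(125,255,255))>0
    mm=m&(C[...,0]>.4)&(C[...,0]<.68)&(C[...,1]>-.05)&(C[...,1]<.4)&(C[...,2]>.17)
    k,l,st,c=cv2.connectedComponentsWithStats(mm.astype(np.uint8))
    for i in range(1,k):
        q=C[l==i];print(n,"blue",c[i].round(1),st[i,4],q.min(0).round(3),q.max(0).round(3),q.mean(0).round(4),onplane(sc,[c[i]],.190).round(4))
# colander rim
m=(P[...,0]>.4)&(P[...,0]<.7)&(P[...,1]>-.2)&(P[...,1]<.1)&(P[...,2]>.066)&(P[...,2]<.085)
q=P[m];print("rim",len(q),q[:,2].mean(),cv2.minEnclosingCircle(q[:,:2].astype(np.float32)))
E
```

```text
top spray 0.03 47 [ 0.562 -0.396  0.031] [ 0.684 -0.351  0.09 ] [ 0.636 -0.367  0.061]
top spray 0.09 118 [ 0.635 -0.405  0.091] [ 0.698 -0.35   0.129] [ 0.648 -0.364  0.117]
top spray 0.13 197 [ 0.634 -0.422  0.13 ] [ 0.686 -0.355  0.189] [ 0.657 -0.383  0.175]
scene spray 0.03 232 [ 0.662 -0.418  0.03 ] [ 0.707 -0.35   0.09 ] [ 0.695 -0.387  0.061]
scene spray 0.09 238 [ 0.651 -0.417  0.09 ] [ 0.702 -0.351  0.13 ] [ 0.688 -0.387  0.112]
scene spray 0.13 299 [ 0.639 -0.429  0.13 ] [ 0.69  -0.36   0.182] [ 0.67  -0.393  0.168]
top 43 [ 0.5118 -0.3307  0.0948] [ 0.509 -0.375  0.083] [ 0.518 -0.268  0.103]
[ 0.51181506 -0.33083464  0.094     ] [-4.50403982e-02  9.98985166e-01 -2.35527626e-28] 0.10673320703409397
scene 127 [ 0.5158 -0.3243  0.0899] [ 0.505 -0.38   0.076] [ 0.675 -0.271  0.099]
[ 0.51959111 -0.3247543   0.094     ] [-9.81595067e-02  9.95170695e-01 -2.89789220e-28] 0.10904243896571564
top blue [197.6 188.5] 56 [0.538 0.092 0.179] [0.569 0.133 0.198] [0.55   0.1138 0.189 ] [[0.55   0.1137 0.19  ]]
top blue [200. 184.] 1 [0.565 0.105 0.192] [0.565 0.105 0.192] [0.5645 0.1053 0.1924] [[0.5648 0.1056 0.19  ]]
top blue [127. 188.] 1 [0.558 0.349 0.19 ] [0.558 0.349 0.19 ] [0.558  0.3487 0.1902] [[0.558  0.3488 0.19  ]]
scene blue [374.8 160.8] 6 [0.556 0.341 0.187] [0.566 0.349 0.196] [0.5604 0.3453 0.1913] [[0.5591 0.3462 0.19  ]]
scene blue [314.6 175.7] 102 [0.537 0.086 0.17 ] [0.574 0.133 0.194] [0.5586 0.1071 0.1857] [[0.5627 0.1049 0.19  ]]
rim 206 0.07280555923690629 ((0.5465253591537476, -0.03157103806734085), 0.0815514549612999)
```

```bash
cat >> h.py <<'E'
def go(o,tgt,yaw=None):
    """o obs, tgt TCP world, yaw deg -> dx dy dz spin in tool axes"""
    R=Ro.from_euler("xyz",o["orientation"],degrees=True)
    d=R.inv().apply(np.array(tgt)-o["tool_pos"])
    sp=0 if yaw is None else -(yaw-o["orientation"][2])
    return d.round(4),round((sp+180)%360-180,2)
E
python3 - <<'E'
from h import *
from plant import get_obs
o=get_obs();print(go(o,[.53,.30,.30],-50))
E
```

```text
(array([ 0.436 ,  0.2495, -0.0082]), np.float64(35.22))
```

Emit:
play_rows:
  series:
    - [100, 0.04, 0.024, -0.008, 4]
    - [100, 0.08, 0.048, -0.008, 8]
    - [100, 0.12, 0.07, -0.008, 12]
    - [100, 0.16, 0.094, -0.008, 16]
    - [100, 0.2, 0.118, -0.008, 20]
    - [100, 0.25, 0.142, -0.008, 24]
    - [100, 0.3, 0.17, -0.008, 28]
    - [100, 0.34, 0.195, -0.008, 32]
    - [100, 0.39, 0.22, -0.008, 35]
    - [100, 0.436, 0.25, -0.008, 35]

```text
clock: 1.15
tool_pos: [0.517, 0.3132, 0.3001]
orientation: [-180.0, 0.0, -49.9]
force: [-0.1, 1.0, 0.0]
opening: 0.0879
```

```bash
python3 - <<'E'
from h import *
from plant import get_obs
o=get_obs();print(o["tool_pos"],o["orientation"],o["joint_pos"].round(1));print(go(o,[.52,-.15,.29],-87.4))
E
```

```text
[0.51700989 0.31324545 0.3000949 ] [-1.79997736e+02  1.30067831e-03 -4.98615175e+01] [ 49.7  13.7  -7.9  -0.  -68.4  -9.6]
(array([0.3561, 0.2963, 0.0101]), np.float64(37.54))
```

```bash
cat >> h.py <<'E'
def goc(p,yaw0,tgt,yaw):
    return go(dict(tool_pos=np.array(p),orientation=[180,0,yaw0]),tgt,yaw)
E
python3 - <<'E'
from h import *
print(goc([.53,.30,.30],-49.8,[.515,-.14,.29],-87.4))
E
```

```text
(array([0.3264, 0.2955, 0.01  ]), 37.6)
```

Emit:
play_rows:
  series:
    - [100, 0.033, 0.03, 0, 4]
    - [100, 0.066, 0.06, 0, 8]
    - [100, 0.1, 0.09, 0, 12]
    - [100, 0.13, 0.12, 0, 16]
    - [100, 0.163, 0.15, 0, 20]
    - [100, 0.196, 0.18, 0, 24]
    - [100, 0.23, 0.21, 0, 28]
    - [100, 0.26, 0.24, 0, 32]
    - [100, 0.295, 0.265, 0, 36]
    - [100, 0.326, 0.295, 0.01, 37.6]

```text
clock: 2.15
tool_pos: [0.5017, -0.1264, 0.2913]
orientation: [-179.8, -0.0, -87.5]
force: [1.6, 0.2, 0.1]
opening: 0.088
```

Emit:
play_rows:
  series:
    - [100, 0.03, 0, 0, 0]
    - [100, 0.05, 0, 0, 0]
    - [100, 0.06, 0, 0, 0]
    - [100, 0.06, 0, 0, 0]
    - [100, 0.06, 0, 0, 0]

```text
clock: 2.65
tool_pos: [0.5038, -0.1842, 0.29]
orientation: [180.0, 0.0, -87.4]
force: [0.2, -0.7, -0.0]
opening: 0.0874
```

```bash
python3 - <<'E'
from h import *
from plant import get_obs,snapshot
o=get_obs();s=snapshot("wrist");pickle.dump((o,s),open("pics/w1.pkl","wb"))
print(o["tool_pos"],o["orientation"],o["joint_pos"].round(1))
cv2.imwrite("pics/w1.png",cv2.resize(s["frame"][:,:,::-1],(768,576)))
E
```

```text
[ 0.50379205 -0.18417784  0.2900401 ] [ 1.79990276e+02  1.33996009e-02 -8.73855478e+01] [  0.9   7.6 -17.   -0.  -65.5   1.8]
```

View pics/w1.png

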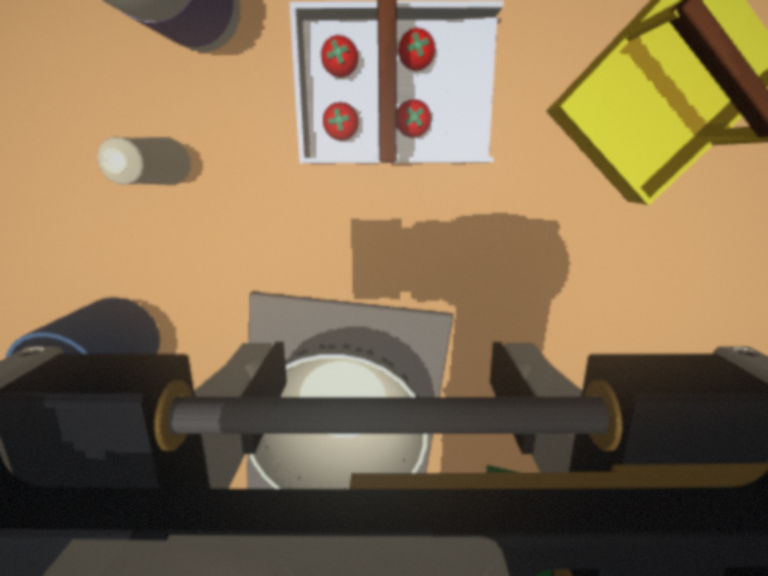

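```bash
python3 - <<'E'
from h import *
o,s=pickle.load(open("pics/w1.pkl","rb"))
hs=cv2.cvtColor(s["frame"],cv2.COLOR_RGB2HSV)
m=np.zeros((384,512),bool);m[4:112,240:275]=True
m&=(hs[...,2]<125)&(hs[...,1]>110)&((hs[...,0]<14))
k,l,st,c=cv2.connectedComponentsWithStats(m.astype(np.uint8));i=1+st[1:,4].argmax();print(st[i])
v,u=np.nonzero(l==i);P=bydepth(s,np.c_[u,v],o);print(np.median(P[:,2]))
X=[];
for r in range(6,104,4):
    uu=u[v==r]
    if len(uu)>2:X.append((uu.min(),uu.max()+0.0,r))
X=np.array(X)
mid=onplane(s,np.c_[(X[:,0]+X[:,1])/2,X[:,2]],.094,o);
A=onplane(s,X[:,[0,2]],.094,o);B=onplane(s,X[:,[1,2]],.094,o)
print((A-B)[:,0].round(4)*1000)
f=np.polyfit(mid[:,1],mid[:,0],1);print("bar x at y=-.328",np.polyval(f,-.328),"slope",f[0],np.degrees(np.arctan(-f[0])))
e=onplane(s,[(258.5,107.5)],.094,o);print("bar near end",e, "centre y",e[0,1]-.057)
# tray outline corners near edge (full-res px = view/1.5)
print(onplane(s,np.array([(302,163),(493,162)])/1.5,.03,o))
E
```

```text
[ 252    4   23  103 1102]
0.09424163043758058
[10.1 10.1  8.3  8.3  8.4  8.4  8.4  8.4  8.5  8.5  8.5  8.6  7.6  7.7
  7.7  7.7 17.5 15.6 17.6 15.7 16.8 19.8  7.   8.   8. ]
bar x at y=-.328 0.5105206589151665 slope -0.09322407025337562 5.3259525689343254
bar near end [[ 0.50746491 -0.26666661  0.094     ]] centre y -0.32366660545838577
[[ 0.57774662 -0.26227896  0.03      ]
 [ 0.42085744 -0.27034511  0.03      ]]
```

```bash
python3 - <<'E'
from h import *
from plant import get_obs
o=get_obs();print(go(o,[.511,-.325,.132],-87.2))
E
```

```text
(array([ 0.1414, -0.0006,  0.1581]), np.float64(-0.14))
```

Emit:
play_rows:
  series:
    - [100, 0.04, -0.001, 0, 0]
    - [100, 0.085, -0.001, 0, 0]
    - [100, 0.125, -0.001, 0, 0]
    - [100, 0.141, -0.001, 0.02, 0]
    - [100, 0.141, -0.001, 0.06, 0]
    - [100, 0.141, -0.001, 0.1, 0]
    - [100, 0.141, -0.001, 0.13, 0]
    - [100, 0.141, -0.001, 0.15, 0]
    - [100, 0.141, -0.001, 0.158, 0]
    - [100, 0.141, -0.001, 0.158, 0]

```text
clock: 3.7
tool_pos: [0.5113, -0.3245, 0.1314]
orientation: [179.9, 0.0, -87.3]
force: [-0.5, -0.2, 0.4]
opening: 0.0876
```

```bash
python3 - <<'E'
from h import *
from plant import get_obs,snapshot
o=get_obs();s=snapshot("wrist");pickle.dump((o,s),open("pics/w2.pkl","wb"))
print(o["tool_pos"],o["orientation"],o["force"])
cv2.imwrite("pics/w2.png",cv2.resize(s["frame"][:,:,::-1],(768,576)))
E
```

```text
[ 0.51132356 -0.3245089   0.13141273] [ 1.79900301e+02  3.17816421e-02 -8.73059222e+01] [-0.4782286  -0.17206726  0.44449498]
```

View pics/w2.png

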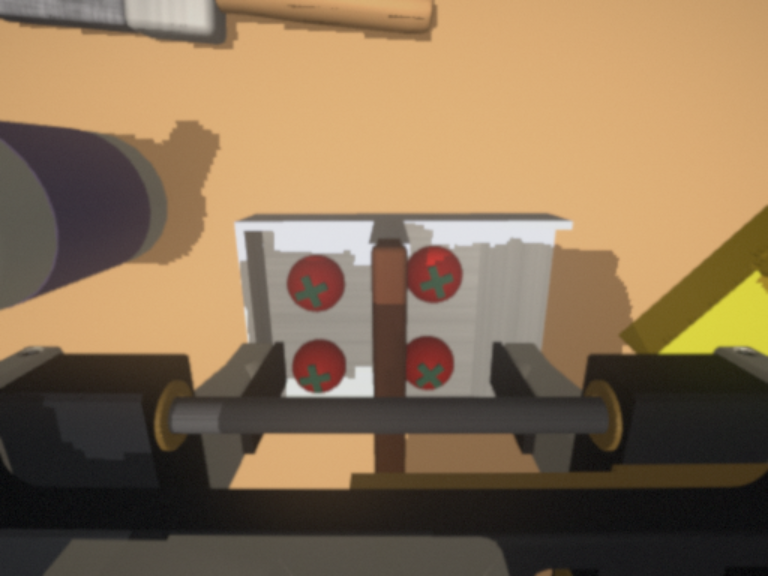

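Emit:
play_rows:
  series:
    - [0, 0, 0, 0, 0]
    - [0, 0, 0, 0, 0]
    - [0, 0, 0, 0, 0]
    - [0, 0, 0, 0, 0]
    - [0, 0, 0, 0, 0]
    - [0, 0, 0, 0, 0]
    - [0, 0, 0, 0, 0]
    - [0, 0, 0, 0, 0]

```text
clock: 4.55
tool_pos: [0.5113, -0.3254, 0.1321]
orientation: [180.0, 0.0, -87.4]
force: [-0.4, -0.6, -0.7]
opening: 0.0293
```

Emit:
play_rows:
  series:
    - [0, 0, 0, 0, 0]
    - [0, 0, 0, -0.005, 0]
    - [0, 0, 0, -0.012, 0]
    - [0, 0, 0, -0.022, 0]
    - [0, 0, 0, -0.034, 0]
    - [0, 0, 0, -0.045, 0]
    - [0, 0, 0, -0.055, 0]
    - [0, 0, 0, -0.06, 0]
    - [0, 0, 0, -0.06, 0]

```text
clock: 5.45
tool_pos: [0.5117, -0.3255, 0.1933]
orientation: [-179.9, -0.0, -87.4]
force: [0.4, -0.1, -3.3]
opening: 0.0112
```

```bash
python3 - <<'E'
from h import *
from plant import get_obs,snapshot
o=get_obs();s=snapshot("wrist");pickle.dump((o,s),open("pics/w3.pkl","wb"))
print(o["tool_pos"],o["orientation"],o["force"],o["opening"],o["moment"])
cv2.imwrite("pics/w3.png",cv2.resize(s["frame"][:,:,::-1],(768,576)))
print(go(o,[.48,-.325,.345],-40)) 
E
```

```text
[ 0.5117007  -0.32551758  0.19329124] [-1.79899544e+02 -3.30600276e-02 -8.73683710e+01] [ 0.41890497 -0.08366316 -3.26785136] 0.011227963757752502 [ 0.10787251 -0.05168861 -0.00585818]
(array([-0.0019,  0.0314, -0.1518]), np.float64(-47.37))
```

View pics/w3.png

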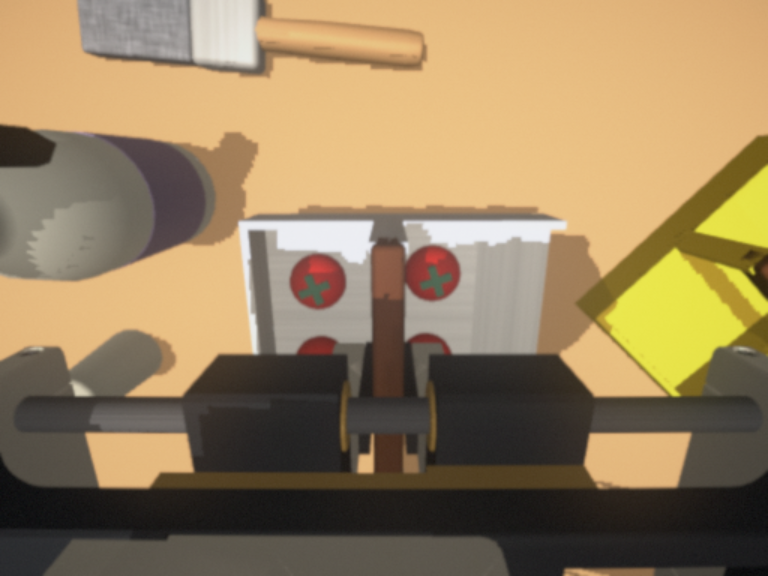

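Emit:
play_rows:
  series:
    - [0, 0, 0, -0.006, 0]
    - [0, 0, 0, -0.02, 0]
    - [0, 0, 0, -0.042, -1]
    - [0, 0, 0, -0.068, -3]
    - [0, 0, 0, -0.094, -6]
    - [0, 0, 0, -0.118, -10]
    - [0, 0, 0, -0.138, -15]
    - [0, 0, 0, -0.15, -20]
    - [0, 0, 0, -0.156, -25]
    - [0, 0, 0, -0.157, -30]

```text
clock: 6.5
tool_pos: [0.5115, -0.3256, 0.3514]
orientation: [-179.9, -0.1, -57.2]
force: [-0.4, 0.0, -3.3]
opening: 0.0114
```

Emit:
play_rows:
  series:
    - [0, 0, 0, 0, -5]
    - [0, 0, 0, 0, -10]
    - [0, 0, 0, 0, -15]
    - [0, 0, 0, 0, -20]
    - [0, 0, 0, 0, -25]
    - [0, 0, 0, 0, -30]
    - [0, 0, 0, 0, -35]
    - [0, 0, 0, 0, -39]
    - [0, 0, 0, 0, -42]
    - [0, 0, 0, 0, -44]

```text
clock: 7.5
tool_pos: [0.5112, -0.3254, 0.35]
orientation: [180.0, -0.0, -13.3]
force: [-0.1, -0.1, -4.1]
opening: 0.0119
```

```bash
python3 - <<'E'
from h import *
from plant import get_obs,snapshot
o=get_obs();s=snapshot("wrist");pickle.dump((o,s),open("pics/w4.pkl","wb"))
print(o["clock"],o["tool_pos"],o["orientation"],o["force"],o["opening"],o["joint_pos"].round(1))
cv2.imwrite("pics/w4.png",cv2.resize(s["frame"][:,:,::-1],(768,576)))
print(go(o,[.545,-.1,.35],-1.7)) 
E
```

```text
7.5 [ 0.5111717  -0.32540629  0.35003948] [ 1.79994149e+02 -1.90259032e-02 -1.32531766e+01] [-0.06421112 -0.10208585 -4.12505645] 0.011898667269953353 [-14.   12.3  -3.2   0.  -74.4  90.8]
(array([-0.0187, -0.2272,  0.    ]), np.float64(-11.55))
```

View pics/w4.png

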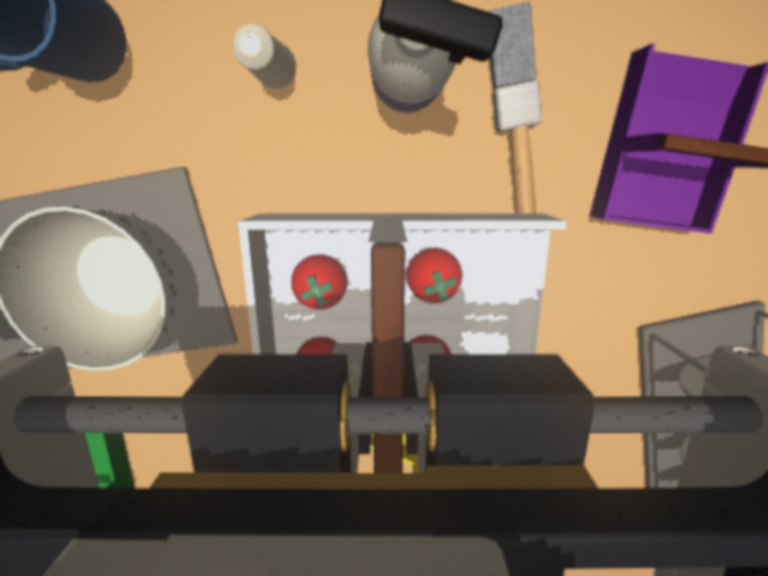

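```bash
python3 - <<'E'
from h import *
from plant import get_obs,snapshot
o=get_obs()
print(go(o,[.5487,.062,.346],-1.7)) 
E
```

```text
(array([-0.0517, -0.3858,  0.004 ]), np.float64(-11.46))
```

Emit:
play_rows:
  series:
    - [0, -0.001, -0.006, 0, -0.5]
    - [0, -0.002, -0.016, 0, -1]
    - [0, -0.004, -0.032, 0, -2]
    - [0, -0.007, -0.052, 0, -3]
    - [0, -0.01, -0.075, 0, -4]
    - [0, -0.013, -0.098, 0, -5.5]
    - [0, -0.016, -0.12, 0, -7]
    - [0, -0.019, -0.14, 0, -8.5]
    - [0, -0.021, -0.158, 0, -10]
    - [0, -0.023, -0.172, 0, -11.5]

```text
clock: 8.55
tool_pos: [0.5287, -0.1506, 0.3495]
orientation: [-180.0, -0.0, -1.7]
force: [0.8, -0.8, -3.1]
opening: 0.0116
```

```bash
python3 - <<'E'
from h import *
from plant import get_obs,snapshot
o=get_obs()
print(o["tool_pos"],o["orientation"],go(o,[.5487,.062,.346],-1.7)) 
E
```

```text
[ 0.52865849 -0.15060177  0.34946836] [-1.79984428e+02 -3.00178103e-02 -1.69998487e+00] (array([ 0.0137, -0.2131,  0.0035]), np.float64(0.0))
```

Emit:
play_rows:
  series:
    - [0, 0.001, -0.008, 0, 0]
    - [0, 0.002, -0.022, 0.001, 0]
    - [0, 0.003, -0.044, 0.002, 0]
    - [0, 0.005, -0.07, 0.003, 0]
    - [0, 0.007, -0.098, 0.003, 0]
    - [0, 0.009, -0.126, 0.003, 0]
    - [0, 0.011, -0.154, 0.003, 0]
    - [0, 0.012, -0.178, 0.003, 0]
    - [0, 0.013, -0.198, 0.003, 0]
    - [0, 0.014, -0.21, 0.003, 0]

```text
clock: 9.55
tool_pos: [0.5495, 0.0582, 0.346]
orientation: [-180.0, 0.0, -1.9]
force: [-0.2, -0.7, -3.7]
opening: 0.0118
```

Emit:
play_rows:
  series:
    - [0, 0, -0.003, 0, 0]
    - [0, 0, -0.003, 0, 0]

```text
clock: 9.75
tool_pos: [0.5496, 0.0598, 0.346]
orientation: [180.0, 0.0, -1.9]
force: [-0.7, -0.2, -4.0]
opening: 0.0122
```

```bash
cat > look.py <<'E'
import sys
from h import *
from plant import get_obs,snapshot
o=get_obs();k=sys.argv[1]
print(o["clock"],o["tool_pos"].round(4),o["orientation"].round(2),o["force"].round(2),round(o["opening"],4),o["moment"].round(2))
for n in sys.argv[2:]:
    s=snapshot(n);pickle.dump((o,s),open(f"pics/{k}_{n}.pkl","wb"))
    if n=="scene": crop(s,160,100,400,250,3.2,f"pics/{k}_{n}.png")
    elif n=="top": crop(s,110,130,360,240,3.2,f"pics/{k}_{n}.png")
    else: cv2.imwrite(f"pics/{k}_{n}.png",cv2.resize(s["frame"][:,:,::-1],(640,480)))
E
python3 look.py a scene top
```

```text
9.75 [0.5496 0.0598 0.346 ] [ 1.7998e+02  2.0000e-02 -1.8600e+00] [-0.66 -0.22 -3.97] 0.0122 [-0.12 -0.05  0.04]
```

View pics/a_scene.png

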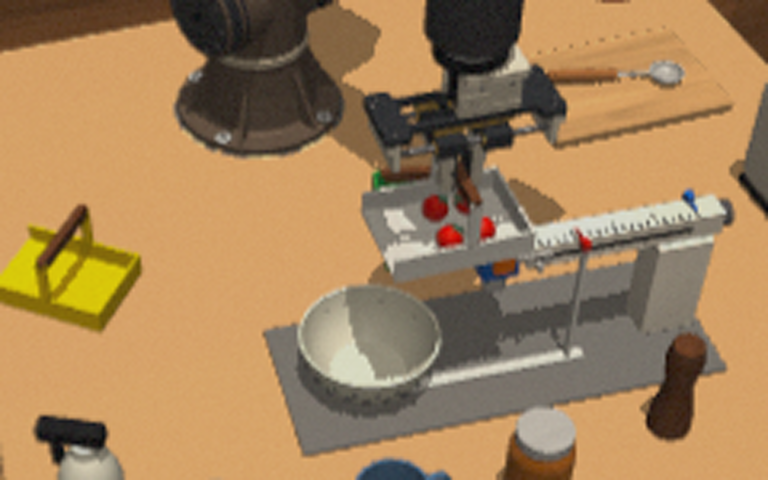

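View pics/a_top.png

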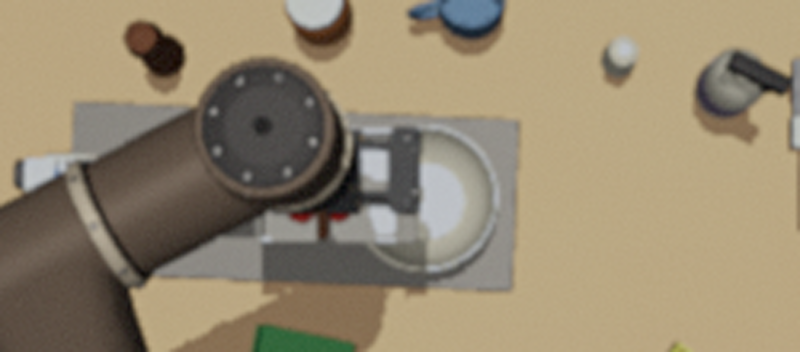

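Emit:
play_rows:
  series:
    - [0, 0, 0, 0.006, 0]
    - [0, 0, 0, 0.014, 0]
    - [0, 0, 0, 0.02, 0]
    - [0, 0, 0, 0.023, 0]
    - [0, 0, 0.002, 0.0245, 0]
    - [0, 0, 0.005, 0.026, 0]
    - [0, 0, 0.008, 0.0275, 0]
    - [0, 0, 0.011, 0.029, 0]
    - [0, 0, 0.014, 0.0305, 0]

```text
clock: 10.75
tool_pos: [0.5506, 0.0446, 0.3191]
orientation: [180.0, -0.3, -1.9]
force: [-2.9, -3.0, 14.0]
opening: 0.0133
```

```bash
python3 look.py b scene wrist
```

```text
10.75 [0.5506 0.0446 0.3191] [179.99  -0.35  -1.86] [-2.9  -2.97 14.03] 0.0133 [-0.43  1.05  0.06]
```

View pics/b_scene.png

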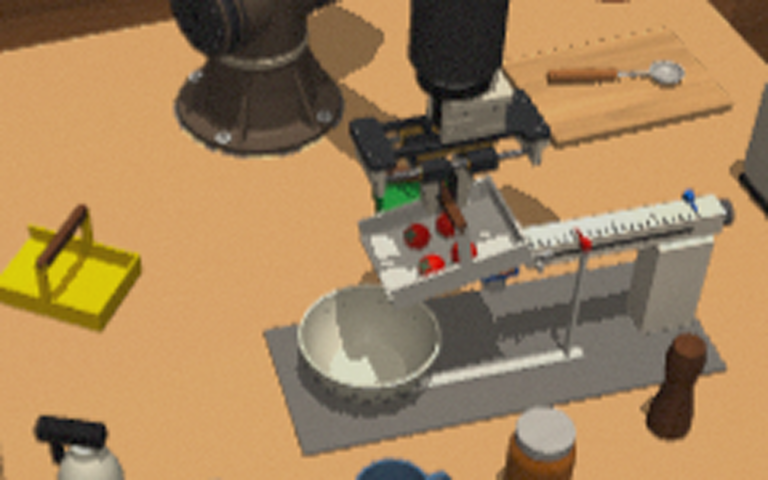

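View pics/b_wrist.png

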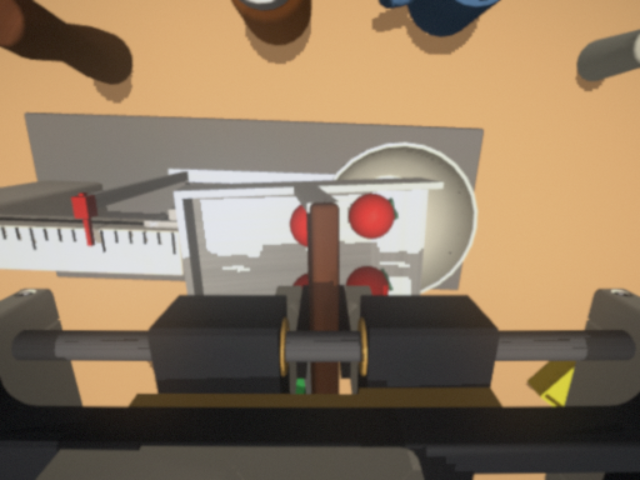

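Emit:
play_rows:
  series:
    - [0, 0, 0.002, 0.0015, 0]
    - [0, 0, 0.004, 0.003, 0]
    - [0, 0, 0.006, 0.0045, 0]
    - [0, 0, 0.008, 0.006, 0]
    - [0, 0, 0.01, 0.0075, 0]
    - [0, 0, 0.012, 0.009, 0]

```text
clock: 11.45
tool_pos: [0.55, 0.0327, 0.3093]
orientation: [180.0, -0.3, -1.9]
force: [-2.6, -3.0, 12.0]
opening: 0.0151
```

```bash
python3 look.py c scene wrist
```

```text
11.45 [0.55   0.0327 0.3093] [179.98  -0.28  -1.86] [-2.58 -2.99 12.02] 0.0151 [-0.44  0.75  0.1 ]
```

View pics/c_scene.png

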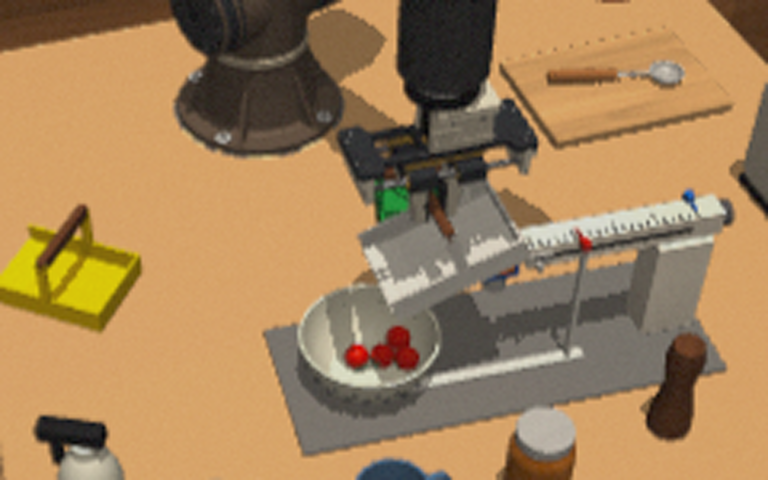

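View pics/c_wrist.png

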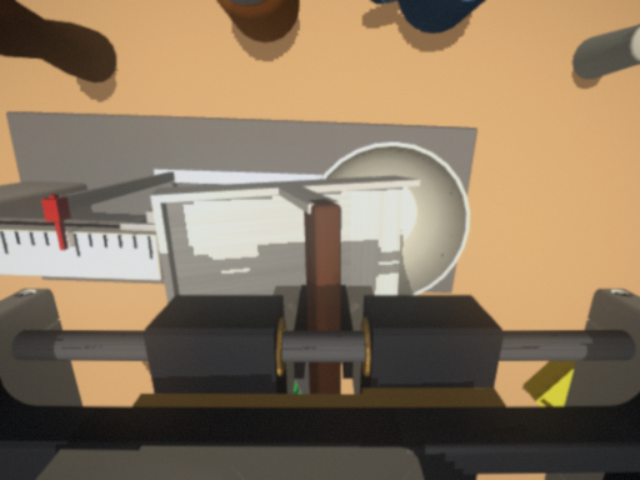

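All four tomatoes are in the bowl (around pixels 357–408, 337–358) and the tray looks empty. I'll reverse the tip and lift clear.

Emit:
play_rows:
  series:
    - [0, 0, -0.004, -0.004, 0]
    - [0, 0, -0.009, -0.009, 0]
    - [0, 0, -0.014, -0.015, 0]
    - [0, 0, -0.02, -0.022, 0]
    - [0, 0, -0.02, -0.032, 0]
    - [0, 0, -0.02, -0.045, 0]
    - [0, 0, -0.02, -0.055, 0]
    - [0, 0, -0.02, -0.055, 0]

```text
clock: 12.35
tool_pos: [0.5501, 0.0537, 0.3637]
orientation: [-179.9, -0.2, -1.9]
force: [-0.2, -0.2, -3.0]
opening: 0.0119
```

```bash
python3 look.py d scene; python3 - <<'E'
from h import *
from plant import get_obs
o=get_obs();print(go(o,[.515,-.2,.36],-40)) 
E
```

```text
12.35 [0.5501 0.0537 0.3637] [-1.7995e+02 -1.7000e-01 -1.8700e+00] [-0.16 -0.2  -3.02] 0.0119 [-0.03 -0.01  0.03]
(array([-0.0264,  0.2547,  0.0023]), np.float64(38.12))
```

View pics/d_scene.png

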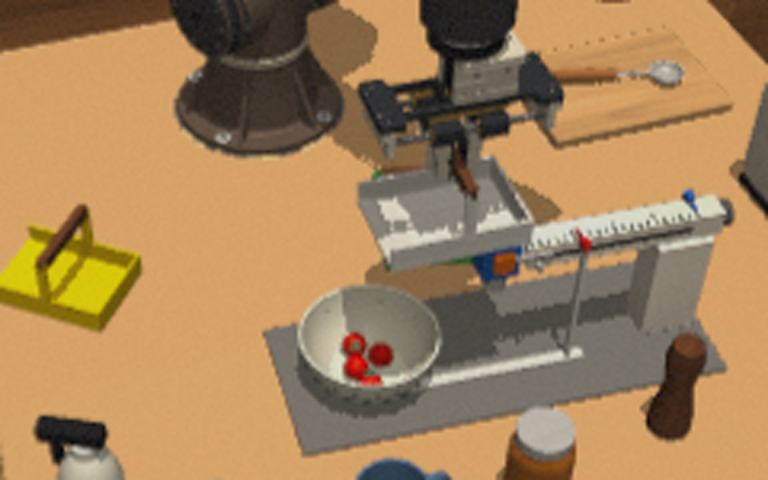

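Emit:
play_rows:
  series:
    - [0, -0.002, 0.012, 0, 0]
    - [0, -0.005, 0.036, 0, 0]
    - [0, -0.009, 0.072, 0, 0]
    - [0, -0.013, 0.112, 0, 0]
    - [0, -0.018, 0.152, 0, 0]
    - [0, -0.023, 0.192, 0, 0]
    - [0, -0.028, 0.232, 0, 0]
    - [0, -0.033, 0.272, 0, 0]
    - [0, -0.038, 0.306, 0, 0]
    - [0, -0.04, 0.328, 0, 0]

```text
clock: 13.4
tool_pos: [0.4972, -0.2753, 0.3609]
orientation: [-180.0, 0.1, -2.0]
force: [0.3, 0.2, -3.4]
opening: 0.0119
```

```bash
python3 look.py e top wrist; python3 - <<'E'
from h import *
from plant import get_obs
o=get_obs();print(go(o,[.52,-.275,.134],-1.8)) 
E
```

```text
13.4 [ 0.4972 -0.2753  0.3609] [-1.7999e+02  8.0000e-02 -1.9800e+00] [ 0.34  0.19 -3.37] 0.0119 [ 0.17 -0.24  0.01]
(array([ 0.023 , -0.0015,  0.2266]), np.float64(-0.27))
```

View pics/e_wrist.png

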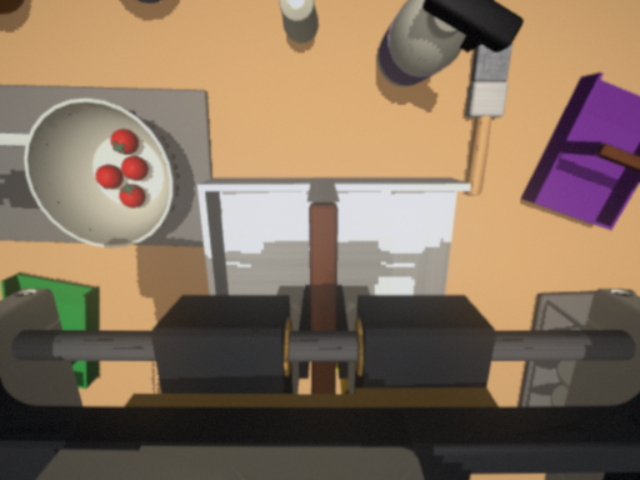

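Emit:
play_rows:
  series:
    - [0, 0.005, 0, 0.01, 0]
    - [0, 0.012, 0, 0.035, 0]
    - [0, 0.018, 0, 0.07, 0]
    - [0, 0.023, 0, 0.11, 0]
    - [0, 0.023, 0, 0.15, 0]
    - [0, 0.023, 0, 0.18, 0]
    - [0, 0.023, 0, 0.2, 0]
    - [0, 0.023, 0, 0.213, 0]
    - [0, 0.023, 0, 0.219, 0]
    - [0, 0.023, 0, 0.222, 0]

```text
clock: 14.5
tool_pos: [0.5221, -0.2733, 0.1395]
orientation: [180.0, 0.0, -1.8]
force: [0.6, -0.5, -2.7]
opening: 0.0118
```

Emit:
play_rows:
  series:
    - [0, 0, 0, 0.002, 0]
    - [0, 0, 0, 0.004, 0]
    - [0, 0, 0, 0.005, 0]
    - [0, 0, 0, 0.006, 0]

```text
clock: 14.9
tool_pos: [0.5225, -0.2736, 0.1374]
orientation: [179.9, -0.2, -1.8]
force: [-9.6, 10.1, 28.9]
opening: 0.0121
```

Emit:
play_rows:
  series:
    - [0, 0, 0, -0.003, 0]
    - [0, 0, 0, -0.004, 0]

```text
clock: 15.1
tool_pos: [0.5223, -0.2737, 0.1389]
orientation: [180.0, -0.1, -1.9]
force: [-0.6, 0.1, -3.2]
opening: 0.0114
```

```bash
python3 look.py f top scene wrist; python3 - <<'E'
from h import *
s=load("f_scene")[1];crop(s,120,150,260,260,5.5,"pics/f_s2.png")
E
```

```text
15.1 [ 0.5223 -0.2737  0.1389] [ 1.7998e+02 -1.4000e-01 -1.8700e+00] [-0.59  0.14 -3.15] 0.0114 [ 0.    0.   -0.01]
```

View pics/f_s2.png

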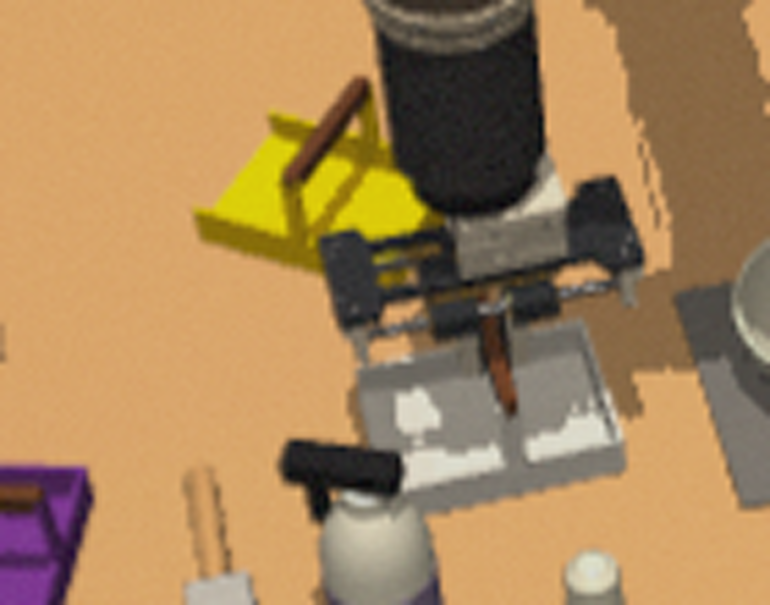

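View pics/f_wrist.png

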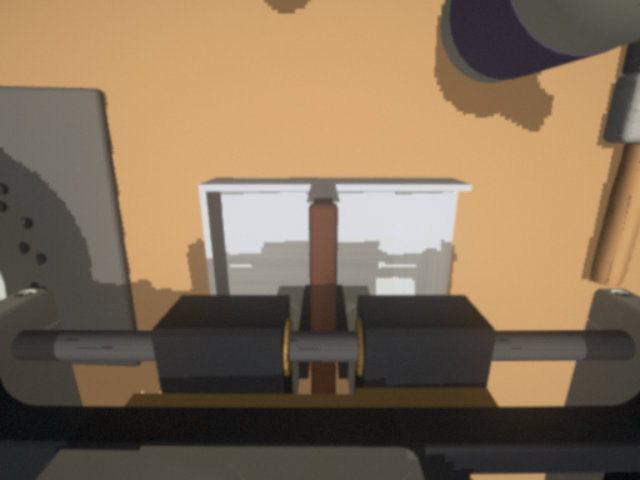

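Emit:
play_rows:
  series:
    - [0, 0, 0, 0.001, 0]
    - [0, 0, 0, 0.001, 0]
    - [15, 0, 0, 0.001, 0]
    - [30, 0, 0, 0.001, 0]
    - [60, 0, 0, 0.001, 0]
    - [80, 0, 0, 0.001, 0]
    - [80, 0, 0, 0.001, 0]
    - [80, 0, 0, 0.001, 0]

```text
clock: 16.05
tool_pos: [0.5218, -0.2736, 0.1366]
orientation: [-180.0, 0.0, -1.9]
force: [-0.2, 0.3, -0.1]
opening: 0.0472
```

Emit:
play_rows:
  series:
    - [80, 0, 0, -0.01, 0]
    - [80, 0, 0, -0.04, 0]
    - [80, 0, 0, -0.08, 0]
    - [80, 0, 0, -0.12, 0]
    - [80, 0, 0, -0.16, 0]
    - [80, 0, 0, -0.185, 0]
    - [80, 0, 0, -0.185, 0]

```text
clock: 16.75
tool_pos: [0.5231, -0.2742, 0.3273]
orientation: [179.9, -0.5, -1.8]
force: [0.6, 0.2, 0.3]
opening: 0.0702
```

```bash
python3 look.py g top wrist
```

```text
16.75 [ 0.5231 -0.2742  0.3273] [179.87  -0.46  -1.84] [0.62 0.19 0.3 ] 0.0702 [ 0.02  0.   -0.02]
```

View pics/g_wrist.png

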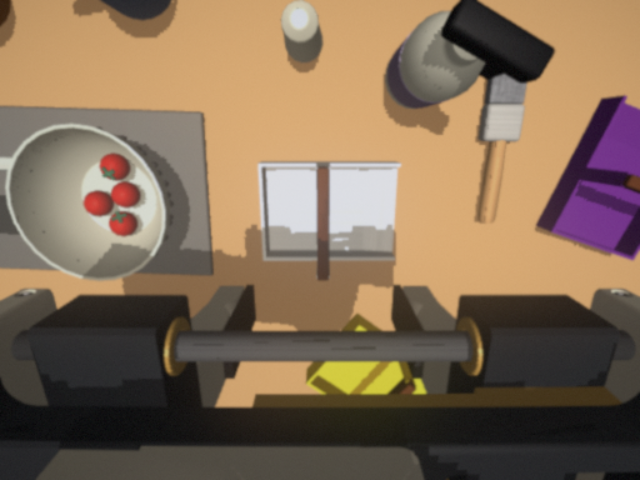

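Emit:
play_rows:
  series:
    - [80, 0, -0.03, -0.02, 0]
    - [80, -0.003, -0.075, -0.03, 0]
    - [80, -0.006, -0.125, -0.03, 0]
    - [80, -0.01, -0.175, -0.03, 0]
    - [80, -0.013, -0.225, -0.03, 0]
    - [80, -0.016, -0.275, -0.03, 0]
    - [80, -0.02, -0.325, -0.03, 0]
    - [80, -0.023, -0.375, -0.03, 0]
    - [80, -0.026, -0.425, -0.03, 0]
    - [80, -0.03, -0.475, -0.03, 0]

```text
clock: 17.85
tool_pos: [0.5064, 0.203, 0.3507]
orientation: [179.9, 0.1, -1.9]
force: [1.1, 0.4, -0.6]
opening: 0.0702
```

Emit:
play_rows:
  series:
    - [80, 0, -0.03, 0, 0]
    - [80, 0, -0.05, 0, 0]
    - [80, 0, -0.05, 0, 0]
    - [80, 0, -0.05, 0, 0]

```text
clock: 18.25
tool_pos: [0.5087, 0.2509, 0.3507]
orientation: [179.9, 0.1, -1.9]
force: [0.5, 0.2, 0.2]
opening: 0.0698
```

```bash
python3 look.py h wrist scene
```

```text
18.25 [0.5087 0.2509 0.3507] [ 1.7992e+02  8.0000e-02 -1.8500e+00] [0.47 0.2  0.25] 0.0698 [-0.06  0.01  0.03]
```

View pics/h_wrist.png

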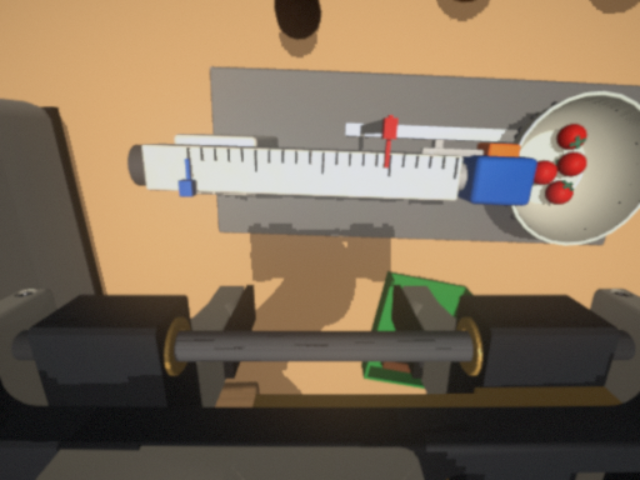

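```bash
python3 - <<'E'
from h import *
o,s=load("h_wrist")
crop(s,100,85,340,175,3.3,"pics/h_c.png")
red=mask(s,(0,150,80),(8,255,255))|mask(s,(172,150,80),(180,255,255))
blue=mask(s,(100,130,50),(130,255,255))
for nm,m,z,box in (("red",red,.189,(290,90,330,150)),("ptr",blue,.185,(130,110,175,165)),("head",blue,.190,(360,110,440,170))):
    b=np.zeros_like(m);b[box[1]:box[3],box[0]:box[2]]=m[box[1]:box[3],box[0]:box[2]]
    v,u=np.nonzero(b);print(nm,len(u),u.min(),u.max(),v.min(),v.max())
    for r in range(v.min(),v.max()+1):
        uu=u[v==r]
        if nm!="head" and len(uu): print(r,uu.min(),uu.max(),onplane(s,[((uu.min()+uu.max())/2,r)],z,o)[0,:2].round(4))
    if nm=="head":
        P=onplane(s,np.array([(u.min(),140),(u.max(),140),(400,v.min()),(400,v.max())],float),.19,o);print(P.round(4))
# ticks spacing: profile along sleeve
g=cv2.cvtColor(s["frame"],cv2.COLOR_RGB2GRAY)
E
```

```text
red 221 307 317 92 132
92 312 312 [0.6022 0.2003]
93 311 313 [0.6014 0.2003]
94 310 314 [0.6006 0.2003]
95 308 317 [0.5997 0.1998]
96 307 317 [0.5989 0.2002]
97 307 317 [0.5981 0.2002]
98 307 317 [0.5973 0.2002]
99 307 316 [0.5964 0.2006]
100 307 316 [0.5956 0.2006]
101 307 316 [0.5948 0.2006]
102 307 316 [0.5939 0.2006]
103 307 316 [0.5931 0.2005]
104 307 316 [0.5922 0.2005]
105 307 315 [0.5914 0.2009]
106 307 315 [0.5906 0.2009]
107 307 315 [0.5897 0.2009]
108 307 315 [0.5889 0.2009]
109 307 315 [0.588  0.2009]
110 308 315 [0.5871 0.2004]
111 310 311 [0.5863 0.2013]
112 310 311 [0.5854 0.2012]
113 310 311 [0.5846 0.2012]
114 310 311 [0.5837 0.2012]
115 309 311 [0.5829 0.2016]
116 309 311 [0.582  0.2016]
117 309 311 [0.5811 0.2016]
118 309 311 [0.5803 0.2016]
119 309 311 [0.5794 0.2015]
120 309 311 [0.5785 0.2015]
121 309 311 [0.5777 0.2015]
122 309 310 [0.5768 0.2019]
123 309 310 [0.5759 0.2019]
124 309 310 [0.575  0.2019]
125 309 311 [0.5741 0.2014]
126 309 310 [0.5733 0.2018]
127 309 310 [0.5724 0.2018]
128 309 310 [0.5715 0.2018]
129 308 310 [0.5706 0.2022]
130 308 310 [0.5697 0.2022]
131 308 310 [0.5689 0.2022]
132 308 310 [0.568  0.2022]
ptr 86 144 152 129 155
129 149 149 [0.5751 0.3493]
130 150 150 [0.5742 0.3485]
131 150 150 [0.5733 0.3486]
132 150 150 [0.5724 0.3488]
133 150 150 [0.5715 0.3489]
134 150 150 [0.5706 0.349 ]
135 150 150 [0.5697 0.3492]
136 150 150 [0.5688 0.3493]
137 150 150 [0.5679 0.3494]
140 150 150 [0.5651 0.3498]
145 150 151 [0.5605 0.3501]
146 144 151 [0.5596 0.353 ]
147 145 151 [0.5587 0.3527]
148 145 151 [0.5577 0.3529]
149 145 151 [0.5568 0.353 ]
150 145 152 [0.5559 0.3527]
151 145 151 [0.5549 0.3533]
152 145 152 [0.554  0.3529]
153 145 152 [0.553  0.3531]
154 145 152 [0.5521 0.3532]
155 146 151 [0.5511 0.3534]
head 1758 376 428 125 163
[[0.559  0.1406 0.19  ]
 [0.5576 0.0924 0.19  ]
 [0.5718 0.12   0.19  ]
 [0.5369 0.1158 0.19  ]]
```

View pics/h_c.png

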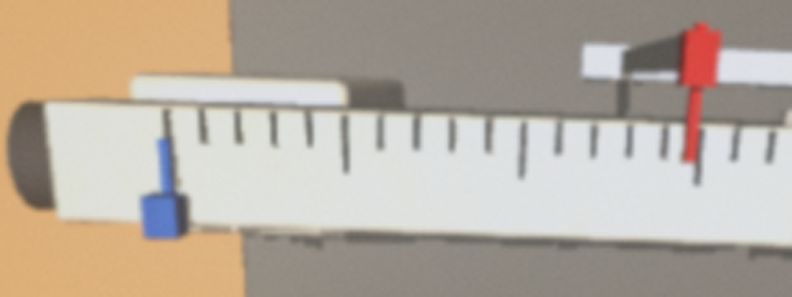

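```bash
python3 - <<'E'
from h import *
from plant import get_obs
o=get_obs();print(go(o,[.553,.115,.32],-91.7)) 
E
```

```text
(array([0.0486, 0.1336, 0.0314]), np.float64(89.78))
```

Emit:
play_rows:
  series:
    - [100, 0.005, 0.01, 0, 8]
    - [100, 0.01, 0.03, 0, 16]
    - [100, 0.017, 0.05, 0, 24]
    - [100, 0.024, 0.07, 0, 32]
    - [100, 0.03, 0.09, 0, 40]
    - [100, 0.036, 0.11, 0, 48]
    - [100, 0.042, 0.125, 0, 56]
    - [100, 0.048, 0.133, 0.01, 64]
    - [100, 0.0486, 0.1336, 0.02, 72]
    - [100, 0.0486, 0.1336, 0.03, 80]

```text
clock: 19.35
tool_pos: [0.5532, 0.1142, 0.3215]
orientation: [-180.0, 0.0, -82.3]
force: [-0.6, -1.0, -0.1]
opening: 0.0876
```

Emit:
play_rows:
  series:
    - [100, 0, 0, 0, 5]
    - [100, 0, 0, 0, 9.8]
    - [100, 0, 0, 0, 9.8]

```text
clock: 19.65
tool_pos: [0.553, 0.1148, 0.3218]
orientation: [-180.0, 0.0, -91.8]
force: [0.6, 0.2, -0.3]
opening: 0.088
```

```bash
python3 look.py i wrist scene;python3 - <<'E'
from h import *
from plant import get_obs
o=get_obs();print(go(o,[.553,.115,.217],-91.7)) 
E
```

```text
19.65 [0.553  0.1148 0.3218] [-179.99    0.    -91.83] [ 0.55  0.22 -0.31] 0.088 [ 0.16 -0.   -0.09]
(array([2.000e-04, 1.000e-04, 1.049e-01]), np.float64(0.11))
```

View pics/i_wrist.png

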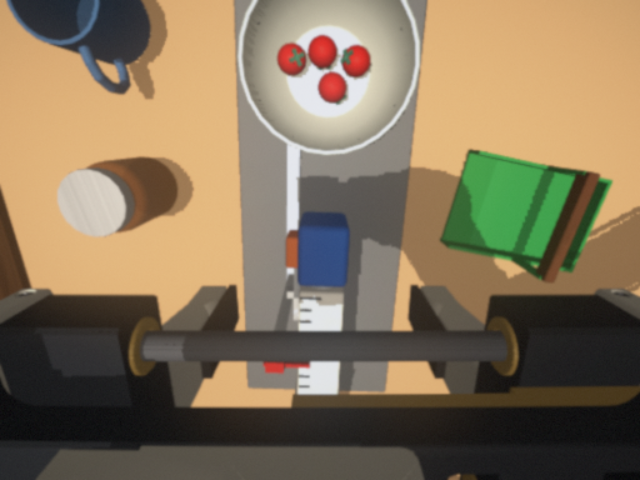

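View pics/i_scene.png

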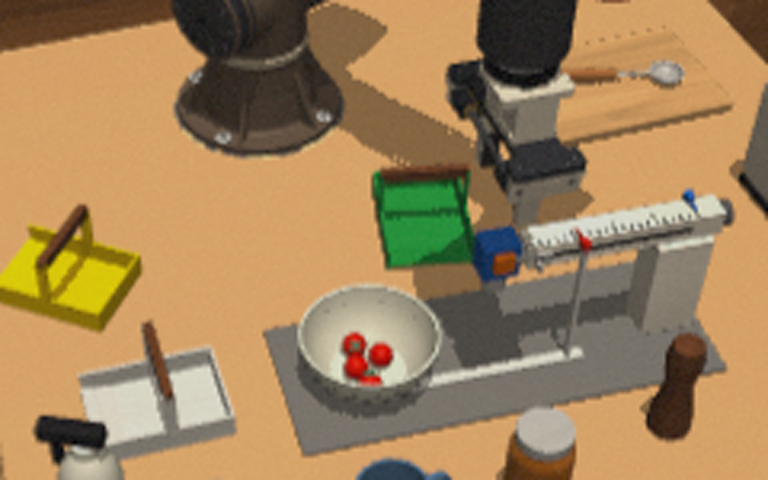

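```bash
python3 - <<'E'
from h import *
o,s=load("i_wrist")
blue=mask(s,(100,130,50),(130,255,255));b=np.zeros_like(blue);b[165:232,235:285]=blue[165:232,235:285]
v,u=np.nonzero(b);print(u.min(),u.max(),v.min(),v.max())
print(onplane(s,np.array([(u.min(),200),(u.max()+1,200),(260,v.min()),(260,v.max()+1)],float),.19,o).round(4))
P=bydepth(s,np.c_[u,v],o);P=P[P[:,2]>.183];print(P.min(0),P.max(0),np.median(P,0))
E
```

```text
240 278 180 227
[[0.5689 0.1084 0.19  ]
 [0.5351 0.1095 0.19  ]
 [0.551  0.0911 0.19  ]
 [0.5523 0.1354 0.19  ]]
[0.5357361  0.03305554 0.18374931] [0.57006289 0.13495519 0.41474446] [0.55289941 0.11186282 0.19043235]
```

Emit:
play_rows:
  series:
    - [100, 0.001, 0, 0.015, 0]
    - [100, 0.001, 0, 0.04, 0]
    - [100, 0.001, 0, 0.065, 0]
    - [100, 0.001, 0, 0.085, 0]
    - [100, 0.001, 0, 0.097, 0]
    - [100, 0.001, 0, 0.105, 0]
    - [100, 0.001, 0, 0.105, 0]

```text
clock: 20.45
tool_pos: [0.553, 0.1149, 0.2161]
orientation: [179.9, -0.0, -91.6]
force: [-0.2, 0.2, -0.2]
opening: 0.0875
```

Emit:
play_rows:
  series:
    - [20, 0, 0, 0, 0]
    - [20, 0, 0, 0, 0]
    - [20, 0, 0, 0, 0]
    - [20, 0, 0, 0, 0]
    - [20, 0, 0, 0, 0]
    - [20, 0, 0, 0, 0]
    - [20, 0, 0, 0, 0]
    - [20, 0, 0, 0, 0]
    - [20, 0, 0, 0, 0]

```text
clock: 21.35
tool_pos: [0.5538, 0.1154, 0.2171]
orientation: [-179.9, 0.0, -91.7]
force: [3.0, 1.5, 0.9]
opening: 0.0372
```

```bash
python3 look.py j wrist scene
```

```text
21.35 [0.5538 0.1154 0.2171] [-1.7992e+02  4.0000e-02 -9.1680e+01] [2.98 1.53 0.87] 0.0372 [ 0.53 -1.33 -0.34]
```

View pics/j_scene.png

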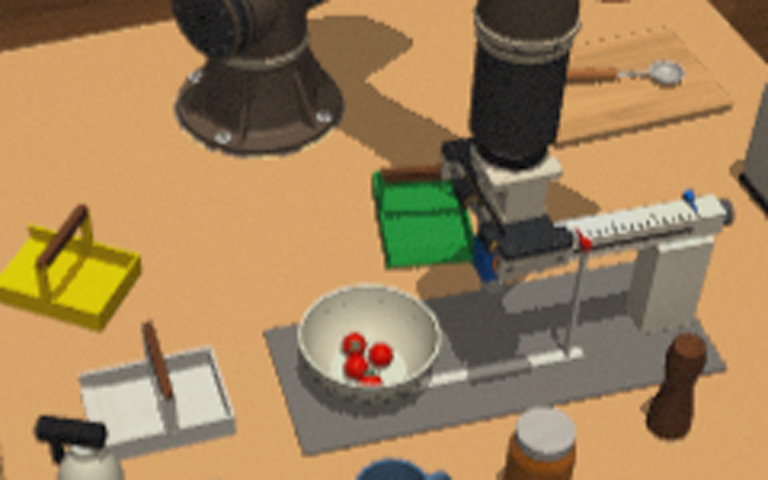

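Emit:
play_rows:
  series:
    - [10, 0.004, 0, 0, 0]
    - [10, 0.012, 0, 0, 0]
    - [10, 0.026, 0, 0, 0]
    - [10, 0.042, 0, 0, 0]
    - [10, 0.06, 0, 0, 0]
    - [10, 0.078, 0, 0, 0]
    - [10, 0.096, 0, 0, 0]
    - [10, 0.112, 0, 0, 0]
    - [10, 0.122, 0, 0, 0]
    - [10, 0.122, 0, 0, 0]

```text
clock: 22.45
tool_pos: [0.5458, -0.0089, 0.2169]
orientation: [179.6, -0.1, -91.8]
force: [-13.9, 3.3, 16.2]
opening: 0.0374
```

```bash
python3 look.py k top scene; python3 - <<'E'
from h import *
s=load("k_scene")[1];crop(s,290,150,400,220,7,"pics/k_s2.png")
s=load("k_top")[1];crop(s,105,160,245,215,5.7,"pics/k_t2.png")
E
```

```text
22.45 [ 0.5458 -0.0089  0.2169] [ 1.7962e+02 -6.0000e-02 -9.1780e+01] [-13.85   3.33  16.18] 0.0374 [ 1.59  4.62 -0.3 ]
```

View pics/k_s2.png

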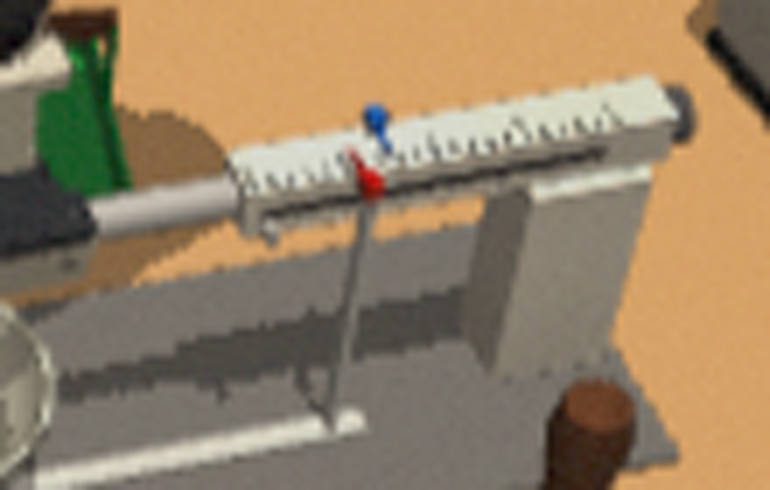

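View pics/k_t2.png

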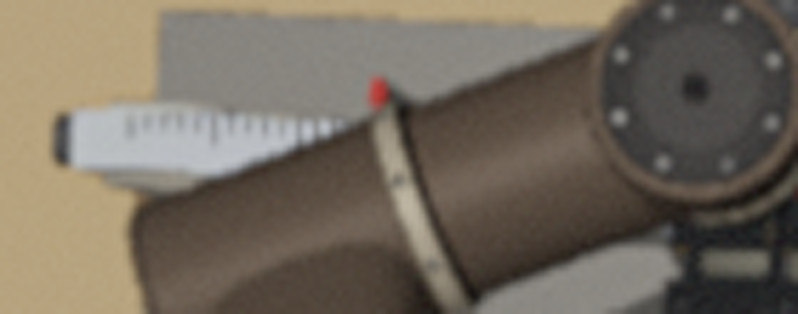

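Emit:
play_rows:
  series:
    - [10, 0.004, 0.001, -0.001, 0]
    - [10, 0.008, 0.002, -0.002, 0]
    - [10, 0.012, 0.003, -0.003, 0]
    - [10, 0.016, 0.004, -0.004, 0]
    - [10, 0.02, 0.005, -0.004, 0]
    - [10, 0.02, 0.005, -0.004, 0]

```text
clock: 23.15
tool_pos: [0.5441, -0.0267, 0.2175]
orientation: [179.9, 0.1, -91.7]
force: [13.1, 2.0, -25.4]
opening: 0.037
```

```bash
python3 look.py l scene; python3 - <<'E'
from h import *
s=load("l_scene")[1];crop(s,310,150,400,210,8,"pics/l_s2.png")
E
```

```text
23.15 [ 0.5441 -0.0267  0.2175] [ 1.7993e+02  7.0000e-02 -9.1750e+01] [ 13.05   2.   -25.37] 0.037 [ 0.88 -4.98 -0.35]
```

View pics/l_s2.png

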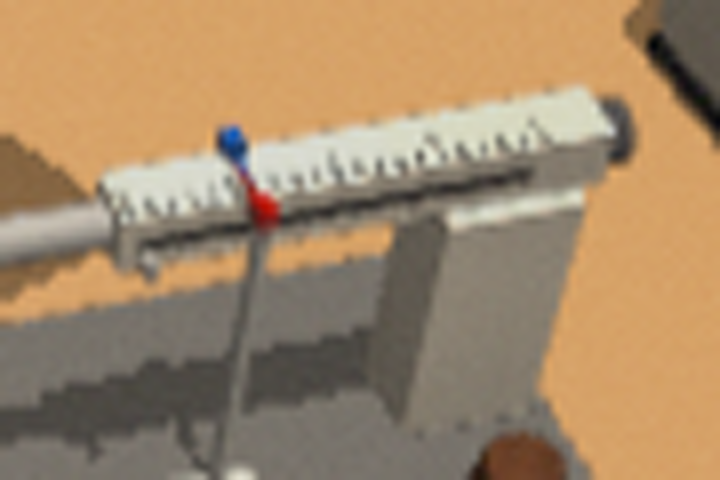

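Emit:
play_rows:
  series:
    - [10, 0.001, -0.001, 0.001, 0]
    - [10, 0.002, -0.002, 0.002, 0]
    - [10, 0.003, -0.0024, 0.0025, 0]
    - [10, 0.003, -0.0024, 0.0025, 0]

```text
clock: 23.6
tool_pos: [0.5442, -0.0304, 0.2173]
orientation: [179.7, -0.0, -91.7]
force: [-4.5, 2.7, -0.8]
opening: 0.037
```

```bash
python3 look.py m scene top; cat > al.py <<'E'
import sys
from h import *
a=np.radians(-2.0);ey=np.array([-np.sin(a),np.cos(a)])
P=np.load("pics/P_scene.npy")
def an(s,nm):
    f=s["frame"].astype(float)
    r=np.clip(f[...,0]-f[...,1:].max(2)-40,0,None); b=np.clip(f[...,2]-f[...,0]-30,0,None)
    box=np.zeros((384,512),bool);box[150:195,330:392]=1
    for n,w,z in (("red",r,.189),("blue",b,.190)):
        w=np.where(box,w,0);w[w<15]=0
        k,l,st,c=cv2.connectedComponentsWithStats((w>0).astype(np.uint8))
        i=1+st[1:,4].argmax();w=np.where(l==i,w,0)
        v,u=np.nonzero(w);ww=w[v,u]
        X=onplane(s,np.c_[u,v],z);q=(X*ww[:,None]).sum(0)/ww.sum()
        print(nm,n,len(u),"px",(u@ww/ww.sum()).round(2),(v@ww/ww.sum()).round(2),q.round(4),"sy",(q[:2]@ey).round(4))
an(load("scene0"),"s0")
for n in sys.argv[1:]: an(load(n)[1],n)
E
python3 al.py h_scene i_scene k_scene l_scene m_scene
```

```text
23.6 [ 0.5442 -0.0304  0.2173] [ 1.7973e+02 -3.0000e-02 -9.1720e+01] [-4.52  2.73 -0.75] 0.037 [ 1.32  1.44 -0.36]
s0 red 15 px 342.47 175.12 [0.5902 0.2003 0.189 ] sy 0.2208
s0 blue 12 px 375.32 161.4 [0.5625 0.3464 0.19  ] sy 0.3658
h_scene red 15 px 342.49 175.14 [0.5903 0.2003 0.189 ] sy 0.2208
h_scene blue 12 px 375.32 161.39 [0.5624 0.3464 0.19  ] sy 0.3658
i_scene red 15 px 342.48 175.15 [0.5903 0.2003 0.189 ] sy 0.2208
i_scene blue 12 px 375.28 161.35 [0.5622 0.3464 0.19  ] sy 0.3658
k_scene red 15 px 342.47 175.12 [0.5902 0.2003 0.189 ] sy 0.2208
k_scene blue 11 px 343.55 166.9 [0.5529 0.2227 0.19  ] sy 0.2418
l_scene red 15 px 342.48 175.13 [0.5902 0.2004 0.189 ] sy 0.2208
l_scene blue 10 px 338.77 167.32 [0.5495 0.2053 0.19  ] sy 0.2244
m_scene red 15 px 342.48 175.13 [0.5902 0.2004 0.189 ] sy 0.2208
m_scene blue 10 px 337.82 167.71 [0.5503 0.2011 0.19  ] sy 0.2202
```

```bash
python3 - <<'E'
from h import *
a=load("m_scene")[1];b=load("m_top")[1]
A=cv2.resize(a["frame"][150:210,310:400,::-1],None,fx=8,fy=8,interpolation=cv2.INTER_CUBIC)
cv2.imwrite("pics/m_s2.png",A)
cv2.imwrite("pics/m_t.png",cv2.resize(b["frame"][130:240,100:360,::-1],None,fx=3,fy=3,interpolation=cv2.INTER_CUBIC))
# expected tick-parallel line through red tip: sleeve ends
o,s=load("h_wrist")
# tick intensity profiles for precise scale: sample at z=.182 along station axis at x of tick
g=cv2.cvtColor(s["frame"],cv2.COLOR_RGB2GRAY).astype(np.float32)
# fit tick line: sleeve centre direction from the two long-tick positions seen in crop (345,172),(521,178),(697,183)
px=np.array([(165,112),(345,140),(521,150),(697,150)])/3.3+[100,85]
W=onplane(s,px,.182,o);print(W.round(4),np.diff(W[:,1]))
# subpixel tick centres on row line crossing ticks
p0=onplane(s,[(100+205/3.3,85+130/3.3)],.182,o)[0];p1=onplane(s,[(100+735/3.3,85+145/3.3)],.182,o)[0]
t=np.linspace(-.08,1.08,1500);L=p0+(p1-p0)*t[:,None];uv=project(s,L,o).astype(np.float32)
val=cv2.remap(g,uv[:,0][None],uv[:,1][None],cv2.INTER_CUBIC)[0]
from scipy.signal import find_peaks
pk,_=find_peaks(-val,prominence=8,distance=30);d=np.linalg.norm(L-p0,axis=1)*np.sign(t)
print([(round(d[i]*1000,1),uv[i].round(1).tolist(),int(val[i])) for i in pk]);print((p1-p0)/np.linalg.norm(p1-p0))
E
```

```text
[[0.584  0.3482 0.182 ]
 [0.5746 0.2983 0.182 ]
 [0.5703 0.2487 0.182 ]
 [0.5687 0.1989 0.182 ]] [-0.0498366  -0.04959433 -0.04985414]
[(np.float64(-10.9), [150.39999389648438, 124.0999984741211], 120), (np.float64(-1.0), [161.10000610351562, 124.4000015258789], 116), (np.float64(9.0), [171.8000030517578, 124.5999984741211], 120), (np.float64(19.0), [182.5, 124.9000015258789], 121), (np.float64(29.1), [193.39999389648438, 125.19999694824219], 123), (np.float64(39.0), [204.0, 125.5], 129), (np.float64(49.0), [214.6999969482422, 125.80000305175781], 135), (np.float64(59.2), [225.6999969482422, 126.0999984741211], 125), (np.float64(69.2), [236.5, 126.4000015258789], 130), (np.float64(79.3), [247.39999389648438, 126.69999694824219], 129), (np.float64(89.3), [258.1000061035156, 127.0], 127), (np.float64(99.3), [268.8999938964844, 127.30000305175781], 130), (np.float64(109.1), [279.29998779296875, 127.5999984741211], 135), (np.float64(119.3), [290.20001220703125, 128.0], 132), (np.float64(129.2), [300.8999938964844, 128.3000030517578], 129), (np.float64(138.4), [310.70001220703125, 128.60000610351562], 107), (np.float64(149.3), [322.29998779296875, 128.89999389648438], 131), (np.float64(159.4), [333.0, 129.3000030517578], 128)]
[-0.0598324  -0.99820844  0.        ]
```

View pics/m_s2.png

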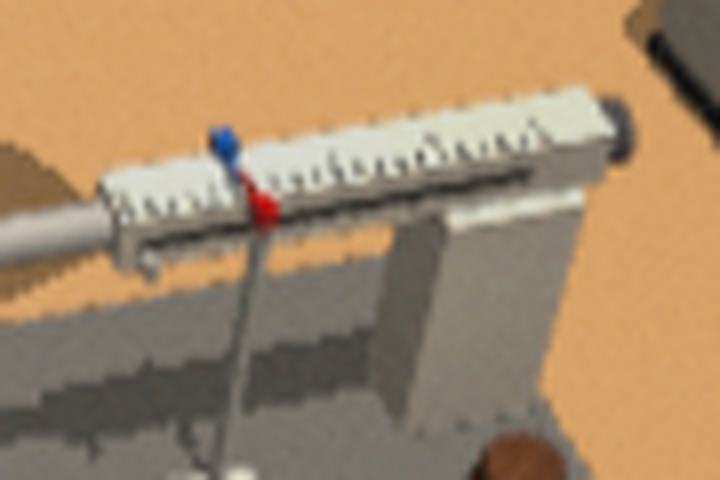

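View pics/m_t.png

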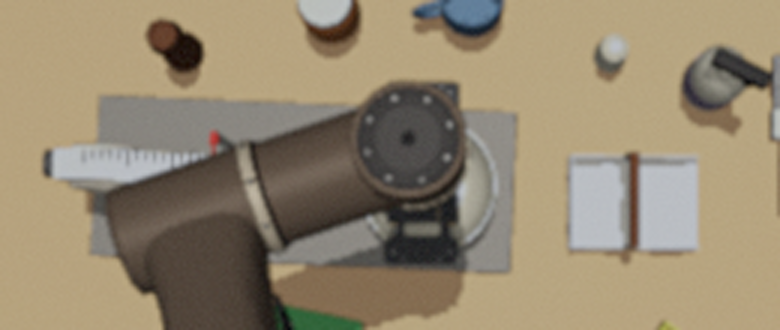

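Emit:
play_rows:
  series:
    - [10, 0.0007, 0.0006, 0, 0]
    - [10, 0.0007, 0.0006, 0, 0]
    - [10, 0.0007, 0.0006, 0, 0]
    - [10, 0.0007, 0.0006, 0, 0]
    - [10, 0.0007, 0.0006, 0, 0]
    - [10, 0.0007, 0.0006, 0, 0]
    - [10, 0.0007, 0.0006, 0, 0]
    - [10, 0.0007, 0.0006, 0, 0]

```text
clock: 24.5
tool_pos: [0.5441, -0.0308, 0.2174]
orientation: [179.8, -0.0, -91.7]
force: [-4.0, 2.8, -3.9]
opening: 0.0371
```

```bash
python3 look.py n scene; python3 al.py n_scene | tail -2
```

```text
24.5 [ 0.5441 -0.0308  0.2174] [ 1.7979e+02 -3.0000e-02 -9.1700e+01] [-4.    2.77 -3.85] 0.0371 [ 1.35  1.36 -0.42]
n_scene red 15 px 342.48 175.13 [0.5903 0.2003 0.189 ] sy 0.2208
n_scene blue 9 px 337.64 167.59 [0.5496 0.2008 0.19  ] sy 0.2199
```

View pics/n_scene.png

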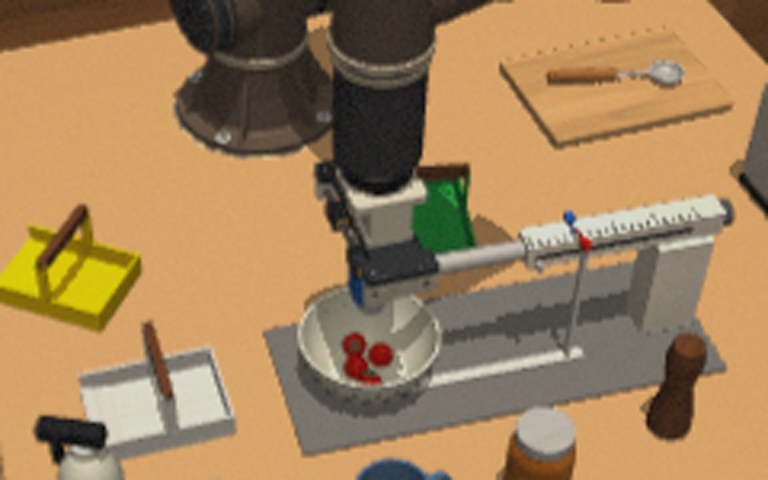

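```bash
python3 -c "
from plant import close_job
print(close_job())"
```

```text
the job is handed in; nothing more can be done
None
```

I carried out the whole job in the order you asked and handed it in at 24.5 s with the gripper still holding the head. No verdict came back, so these are my own last checks.

- **Tomatoes:** All four are in the colander, seen in both the wrist and scene views. The interface cannot tilt the tool. So I held the bar, rested the rear of the tray's underside on the top edge of the blue head and tipped it about 20°, pressing with about 14 N.
- **Tray:** It is empty, upright and released on the bare counter at about (0.52, -0.27). It slipped about 6 mm in the grip. When I set it down, the vertical force briefly reached 29 N, so I backed off before letting go.
- **Rinse arm:** The jaws read 37 mm, which means the lock button is fully pressed. By tool position the arm is drawn out 146.5 mm, and 145.9 mm by the scene camera.
- **Pointer and index:** The two cameras disagree slightly. The wrist view and ticks put the index 146.8 to 147.2 mm from the pointer's start. The scene view puts it at 145.0 mm, so the pointer may sit up to about 1 mm off either way.
- **Forces:** While drawing the arm out, the force briefly reached about 25 N vertically and 14 N sideways. I relieved that, and it stood below about 5 N on each axis at hand-in.
- **Other items:** The bystanders in the last views stand where they were; I judged that by eye and did not measure it.

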